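# Leak-test carburettor floats in the vacuum pot

## Task

Leak-test the carburettor floats: put every small brass float that is on the bench into the open pot of the tester, then set the lid level on the pot, turn it back until the thread catches and screw it clockwise fully down. After that pull the pump's sprung plunger out to the white mark, hold it there for about two seconds, and let it go back home. Leave the other parts on the bench where they are.

Things in the scene. Friction and masses are not known exactly. Their poses are not given: they have to be found in the camera images.
- tester: Fixed leak tester on grey base plates. Origin on the bench under the pot's centre; yaw varies. Pot: outside diameter 94 up to 72 mm above the bench, then a neck of diameter 67 up to the rim at 104 mm; bore 60 mm, inner floor 25 mm above the bench. Pump: barrel of diameter 40 along the tester's x at y = +100 mm, axis 40 mm above the bench, x = -30 to +95 mm; its plunger comes out to -x.
- pot_mouth (a point): Centre of the pot's rim, 104 mm above the bench. The neck has a three-start outer thread, lead 27 mm per turn, clockwise from above goes down: three ridges, 3 mm thick, 78 mm over all, starting 4 mm below the rim and running 215 deg clockwise. Fully down, the lid's origin is 25 mm below this point; caught in the gaps 17 mm; lying on top of the ridges 10 to 15 mm.
- thread_start (a point): Upper end of one ridge, on the tester's +x side; the others lie 120 and 240 deg round the pot. On each ridge, 70 deg clockwise of its upper end, stands a stop block: lugs lying on top of the ridges cannot catch by turning clockwise. Turned back (counter-clockwise), they fall about 8 mm off the upper ends into the gaps, where the next stop blocks end the turning back.
- thread_gap (a point): Middle of one gap, 22 deg counter-clockwise of thread_start (the others 120 and 240 deg round). A lid is in the gaps when a lug lies within 14 deg of a gap's middle round the pot. From the middle, turning about 100 deg clockwise brings the lid fully down on the rim; at about 125 deg the thread jams tight (1 N m is tight enough).
- lid: Steel screw lid, diameter 94, 220 g, on the bench open side down. Origin: centre of the skirt's lower edge; z up. Skirt inside diameter 82 (87 at the lower edge); top plate 25 to 29 mm above the origin; on it an upright grip bar 60 long (along lid x), 14 thick, 29 to 53 mm above the origin. Three inner lugs, 10 wide, 4 thick, at 0, 120, 240 deg from lid x, undersides 6 mm above the origin.
- plunger (a joint): Travel of the pump's plunger, m: 0 home, 0.060 at the white mark, 0.090 end stop. Sprung: about 2 N at home, 9 N at the mark; springs home when let go.
- plunger_grip (a point): Point to grip on the plunger's upright black handle post: on the post's axis, 82 mm above the bench. The post has diameter 16 and stands from 49 to 106 mm above the bench; below it a dark crosshead (24 by 30 mm). It moves with the plunger along the tester's -x.
- plunger_mark (a point): Where plunger_grip lies when the plunger is pulled to the mark: 60 mm towards the tester's -x from home. The mark is a white line across the base plate between two small pins.
- float1: Small sealed brass carburettor float, a rounded box 30 (x) by 20 (y) by 18 mm with a seam, 25 g, lying loose on the bench; origin: centre of the underside. Two to four floats are there; absent ones are None.
- float2: Small sealed brass carburettor float, a rounded box 30 (x) by 20 (y) by 18 mm with a seam, 25 g, lying loose on the bench; origin: centre of the underside. Two to four floats are there; absent ones are None.
- float3: Small sealed brass carburettor float, a rounded box 30 (x) by 20 (y) by 18 mm with a seam, 25 g, lying loose on the bench; origin: centre of the underside. Two to four floats are there; absent ones are None.
- float4: Small sealed brass carburettor float, a rounded box 30 (x) by 20 (y) by 18 mm with a seam, 25 g, lying loose on the bench; origin: centre of the underside. Two to four floats are there; absent ones are None.
- bowl: Bystander: open brass carburettor float bowl, diameter 58, 34 high. Origin: centre of underside.
- boot: Bystander: black rubber plug boot, diameter 26, 48 high, standing. Origin: centre of underside.
- choke: Bystander: yellow plastic choke knob, diameter 34, 28 high. Origin: centre of underside.
- washer: Bystander: copper spark plug washer, diameter 24, 4 thick. Origin: centre of underside.
Not all that is in view belongs to the job. What is shaped like the float2 but pink or purple is not meant.

How it is judged:
By the outcome, as a careful person would: the job done as asked, in the order asked, and still so for the second after the job is handed in, with the robot touching nothing.
Of float1, float2, float3, float4 only 2 to 4 are there at a start; the rules pass over those that are not, and their reading is None.
At some moment in a run one of float1, float2, float3, float4 may be knocked a few centimetres aside while the robot is not near it.
Once in a run the grip may slacken for a moment while it holds something.
It also fails if it takes over 210 s, if anything falls off the work surface, if the arm or the gripper's body presses on something with over 40 N, if the wrist force passes 120 N, or if a joint passes its speed limit or range.

## Robot

A 7-joint arm with a two-finger parallel gripper is mounted at the origin on the work surface. World frame = base frame: x ahead of the robot, y to its left, z up, the work surface at z = 0. Lengths are in m, angles in rad, forces in N, time in s.
With the tool pointing down it reaches from about 0.4 to 0.85 m from the base axis. Payload 10.4 kg.
Tool frame: the origin (TCP) lies on the centre line of the jaws, within the pads' length; the fingertips stand 14 mm ahead of it and the grasp point (between the pads) lies 5 mm behind it; z points along the fingers, y is the direction in which the jaws open and shut (so a half turn about z gives the same grasp; the last joint's range is limited). The gripper opens to 85 mm and grips with 20 to 120 N. Pads are 22 mm wide; open, the fingers measure 114 mm over their backs; the gripper's body (76 mm by 85 mm) begins 54 mm behind the grasp point. The pads swing forward as they close: fully open they stand 13 mm farther back than shut.
Start: joints at [1.119, 0.332, -0.065, 1.46, 0.022, 1.35, -0.088], TCP at [0.26, -0.568, 0.245] pointing down, gripper open.
Joint ranges: [-2.6, 2.6], [-0.5, 2.12], [-1.47, 1.34], [0.16, 2.42], [-1.27, 4.41], [0.06, 2.06], [-2.6, 2.6]. Speed limits (rad/s): [2.22, 2.22, 2.79, 2.79, 3.14, 3.14, 3.14].

## Interface

Orientations are given as a 3x3 rotation matrix whose columns are the frame's x, y, z axes.
In Python, from bench import readout, cams, sign_off gives the robot as it stands. The module is installed in compiled form; this text tells all that it offers.
- The arm moves only by the shell command python3 -m jog 'ROWS' [FORCE]. ROWS is a JSON object of lists of equal length, an entry for each row: "offset": the shift along the tool's x, y, z in m, a list of three; "turn": the turn about the tool's z in degrees; "claw": the finger opening in m, from 0 to 0.0854. A call has 1 to 8 rows; each row shifts and turns the pose as measured when the row begins, along the tool's axes as they then stand; what a row does not reach is not made up. A row lasts 1/12 s, in which the tool goes at most 41.7 mm and 7.16 degrees, less where a joint would pass 70% of its speed; a pose out of reach is approached as far as the arm can. A call is refused whole if a number of a shift passes 0.0417 or a number of a turn 7.16, either way. A call with a gripper value outside its range is refused whole. The fingers move at their own pace and stop on an object; FORCE is the grip in N (left out, the last holds). Time passes only in rows, so rows that do not move let the fingers close. It gives the time, the measured TCP pose, the force and the opening at its end, in the units of the state.
- readout.state(): the state, without advancing time (a new reading comes with each control period).
- cams.grab_frame(name): name is "scene" or "top" or "wrist"; returns a dict with "color" (384x512x3 uint8, red, green, blue), "fx", "fy", "cx", "cy" (pixels), "eye" and "attitude" of the camera in the world. Camera axes: x right, y up, looking along -z (the intrinsics and any distortion apply to the point x, -y, -z); pixel columns grow to the right and rows downward; lengths in m; the calibration is good to about 2 mm. A picture is of the moment at which its call begins. There is no depth.
- sign_off(): hands the job in, once; it reports no verdict.
The state is a dict: "time": time; "q": joint angles; "joint_vel": joint speeds; "effort": joint torques, N m; "eef_pos": TCP position; "ee_rot": TCP orientation; "contact_force": force on the tool from outside, world axes, zero at the start; "moment": the same for the moment, N m; "grip_width": finger opening in m.
Only numpy, scipy, OpenCV 4.12 (cv2) and the standard library are available. Lean on these libraries where they do the work, as an engineer would, in place of code of your own. Each camera call takes 0.05 s, during which the arm holds its last target.

## Working session

There is one attempt and no reset: what is moved stays moved. The work goes in short steps, Python scripts to look and compute and a shell command to move; the robot and the scene stay as the last step left them, time stands still between calls to the robot, and variables do not carry over. Pictures are saved under pics/ and viewed, and the job is handed in when it is done.

```bash
mkdir -p pics; ls
python3 - <<'E'
from bench import readout, cams
import cv2,numpy as np
print(readout.state())
for n in ["scene","top","wrist"]:
    f=cams.grab_frame(n)
    print(n,{k:(np.round(v,4).tolist() if k!='color' else v.shape) for k,v in f.items()})
    cv2.imwrite(f"pics/{n}0.png",f["color"][:,:,::-1])
E
```

```text
pics
{'time': 0.0, 'q': array([ 1.119394  ,  0.33285978, -0.0646874 ,  1.46093292,  0.02158953,
        1.34987764, -0.08845644]), 'joint_vel': array([-0.00041918, -0.00011926, -0.00157277,  0.00168429, -0.00015363,
       -0.00074732,  0.00087726]), 'effort': array([ 9.13686326e-04, -6.25433278e+01,  5.00374788e-02, -3.91606879e+01,
        1.64648693e-02,  9.84066428e-03,  4.45240619e-05]), 'eef_pos': array([ 0.25971313, -0.56810478,  0.24452743]), 'ee_rot': array([[ 9.09443498e-01,  4.15827044e-01, -6.26519760e-04],
       [ 4.15827512e-01, -9.09442665e-01,  1.23267081e-03],
       [-5.72059419e-05, -1.38156860e-03, -9.99999044e-01]]), 'contact_force': array([-0.42643836,  0.70945207,  0.24759199]), 'moment': array([-0.00083482, -0.03400636, -0.00428432]), 'grip_width': 0.0852446382102931}
scene {'color': (384, 512, 3), 'fx': 485.2867, 'fy': 485.2867, 'cx': 249.6505, 'cy': 184.8681, 'eye': [0.934, 0.6229, 0.9173], 'attitude': [[-0.8656, -0.3721, 0.335], [0.5006, -0.6553, 0.5657], [0.0091, 0.6574, 0.7535]]}
top {'color': (384, 512, 3), 'fx': 432.824, 'fy': 432.824, 'cx': 255.1739, 'cy': 190.822, 'eye': [0.3814, -0.0079, 1.051], 'attitude': [[0.006, 0.9796, -0.2007], [-1.0, 0.0058, -0.0015], [-0.0003, 0.2007, 0.9797]]}
wrist {'color': (384, 512, 3), 'fx': 317.1703, 'fy': 317.1703, 'cx': 254.6267, 'cy': 188.6516, 'eye': [0.3209, -0.5409, 0.3734], 'attitude': [[0.4153, 0.878, 0.2381], [-0.9097, 0.4007, 0.1089], [0.0002, -0.2619, 0.9651]]}
```

View pics/top0.png

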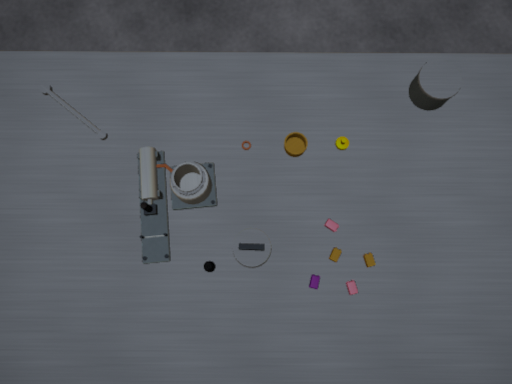

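View pics/scene0.png

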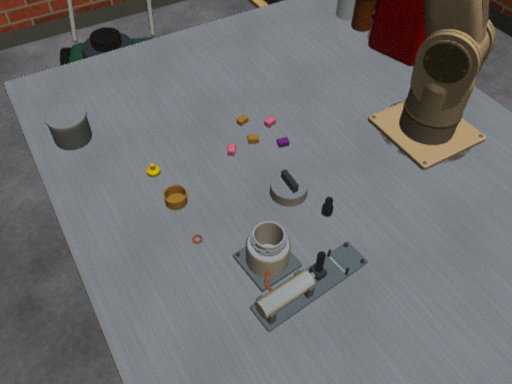

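View pics/wrist0.png

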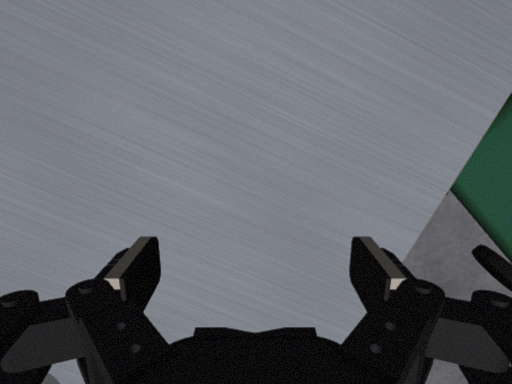

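```bash
cat > h.py <<'E'
from bench import readout, cams
import cv2,numpy as np
def ray(f,u,v):
    d=np.array([(u-f["cx"])/f["fx"],-(v-f["cy"])/f["fy"],-1.0])
    return np.array(f["eye"]),np.array(f["attitude"])@d
def p2w(f,u,v,z):
    e,d=ray(f,u,v); return e+d*(z-e[2])/d[2]
def w2p(f,p):
    c=np.array(f["attitude"]).T@(np.array(p)-np.array(f["eye"]))
    return np.array([f["cx"]+f["fx"]*c[0]/-c[2], f["cy"]-f["fy"]*c[1]/-c[2]])
def crop(f,name,u0,v0,u1,v1,k):
    im=f["color"][v0:v1,u0:u1,::-1]
    im=cv2.resize(im,None,fx=k,fy=k,interpolation=cv2.INTER_CUBIC)
    im=np.clip(im*1.0,0,255).astype(np.uint8)
    step=20 if k<6 else 10
    for u in range((u0//step+1)*step,u1,step):
        cv2.line(im,((u-u0)*k,0),((u-u0)*k,6),(0,255,0),1); cv2.putText(im,str(u),((u-u0)*k,18),0,0.4,(0,255,0),1)
    for v in range((v0//step+1)*step,v1,step):
        cv2.line(im,(0,(v-v0)*k),(6,(v-v0)*k),(0,255,0),1); cv2.putText(im,str(v),(8,(v-v0)*k+4),0,0.4,(0,255,0),1)
    cv2.imwrite("pics/"+name+".png",im)
E
python3 - <<'E'
from h import *
f=cams.grab_frame("top")
crop(f,"t_parts",290,205,390,300,8)
crop(f,"t_tester",130,135,230,275,5)
crop(f,"t_lid",195,215,285,280,8)
g=cams.grab_frame("scene")
crop(g,"s_tester",225,160,375,330,4)
E
```

```text
(no output)
```

View pics/t_parts.png

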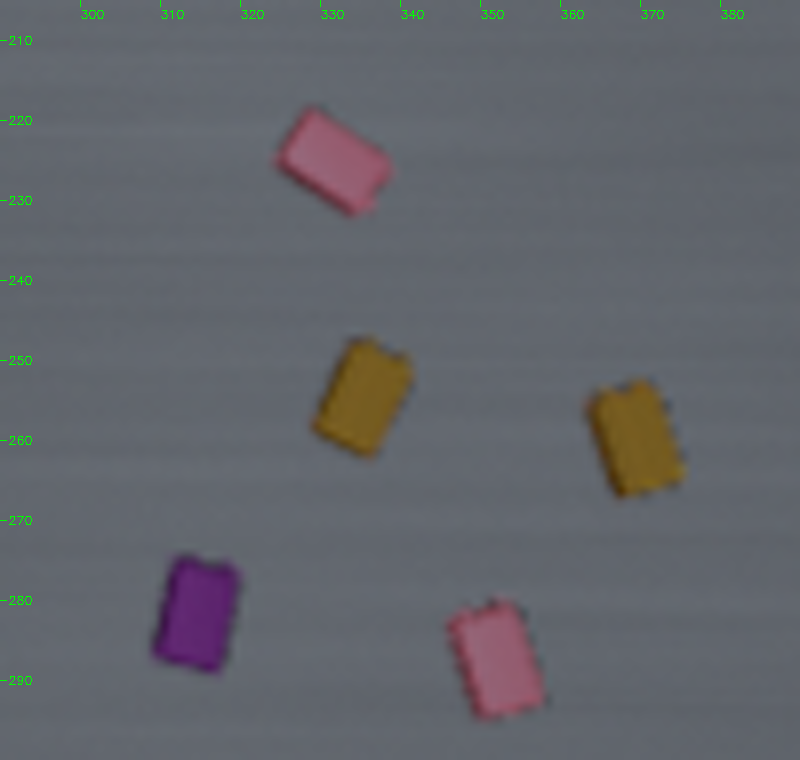

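View pics/t_tester.png

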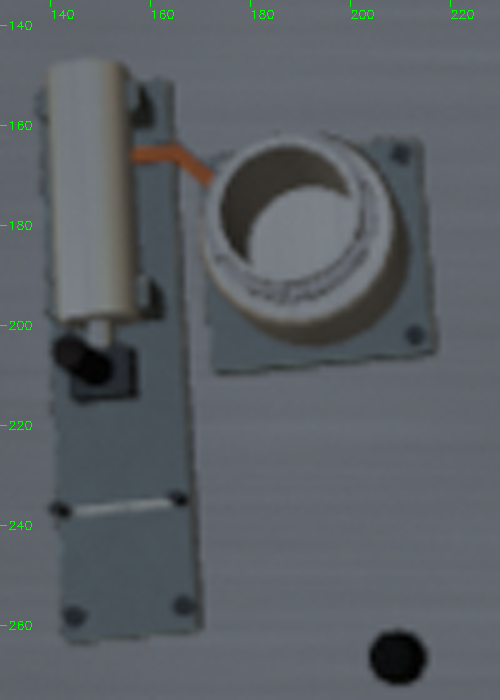

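View pics/t_lid.png

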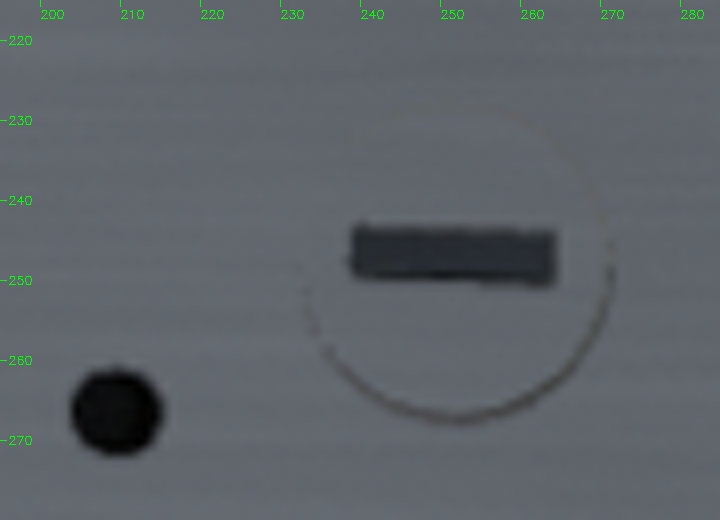

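View pics/s_tester.png

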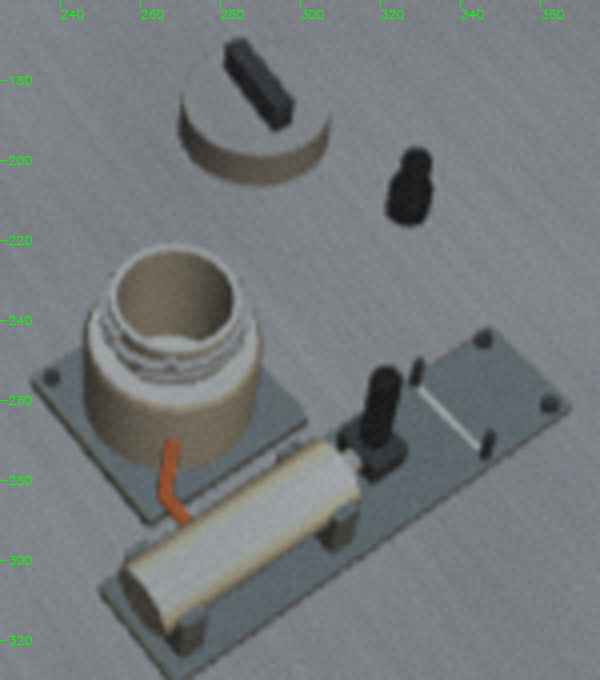

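Run:
```python
from h import *
f=cams.grab_frame("top")
g=cams.grab_frame("scene")
P=lambda u,v,z:np.round(p2w(f,u,v,z),4)
print("rim",P(188,177,.104))
print("mark",P(142.5,237,.008),P(166,235,.008))
print("screws",P(145,258,.008),P(166.5,256,.008))
for c in [[(334.5,247.5),(341,251),(337,262),(329,258)],[(364,255),(371,253),(375,264),(368,267)]]:
    w=np.array([p2w(f,u,v,.018) for u,v in c]); m=w.mean(0); print("float",m.round(4),w.round(4)[:,:2].tolist())
print("lid bar",P(239,244,.053),P(263.5,244.5,.053),P(239,249.5,.053),P(263.5,250.5,.053))
crop(f,"t_far",395,40,480,130,7)
crop(f,"t_bowl",230,120,360,165,6)
crop(f,"t_pot",165,155,225,215,12)
crop(g,"s_far",20,60,220,260,3)
```

```text
rim [0.6062 0.1447 0.104 ]
mark [0.48   0.2642 0.008 ] [0.4851 0.2079 0.008 ]
screws [0.43   0.2554 0.008 ] [0.4351 0.2043 0.008 ]
float [ 0.4402 -0.1969  0.018 ] [[0.4569, -0.1953], [0.4487, -0.2105], [0.4229, -0.2002], [0.4322, -0.1816]]
float [ 0.4287 -0.277   0.018 ] [[0.4397, -0.2645], [0.4445, -0.2813], [0.4188, -0.2895], [0.4118, -0.2727]]
lid bar [0.461 0.03  0.053] [ 0.4602 -0.0262  0.053 ] [0.4485 0.0298 0.053 ] [ 0.4465 -0.0263  0.053 ]
```

View pics/t_pot.png

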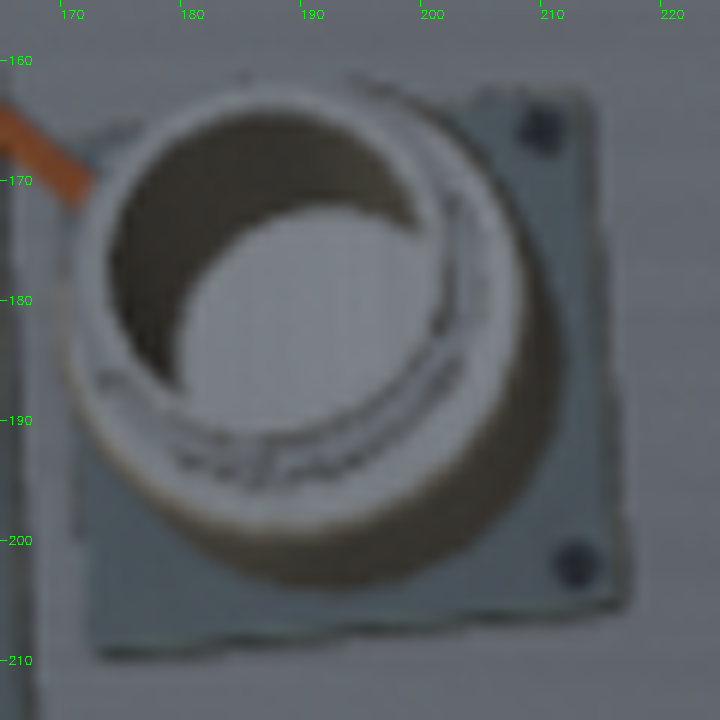

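View pics/s_far.png

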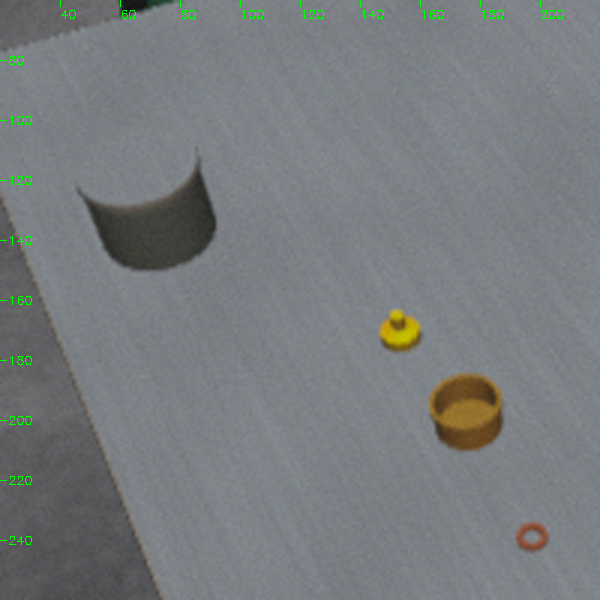

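View pics/t_bowl.png

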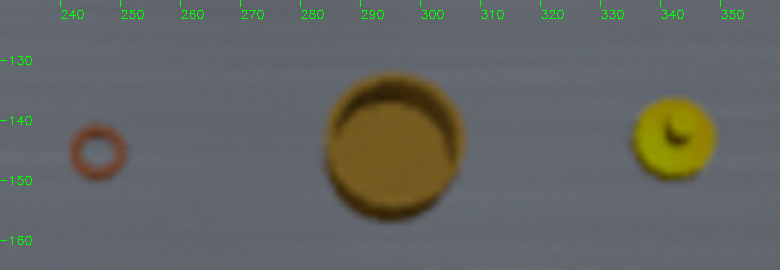

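View pics/t_far.png

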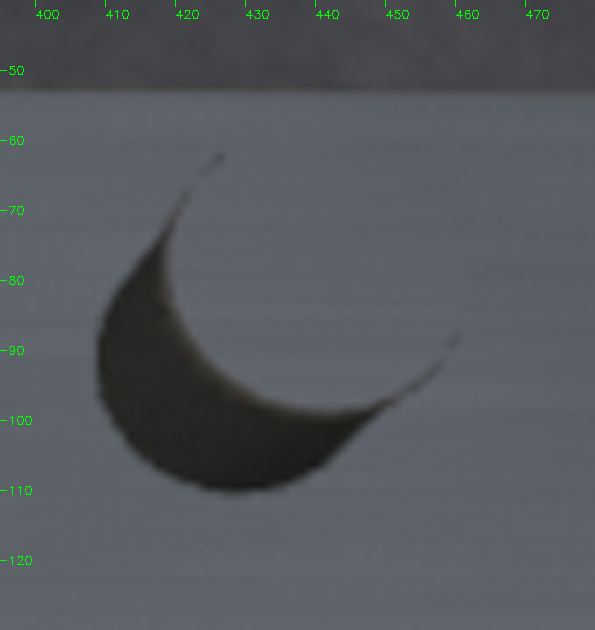

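```bash
cat > ov.py <<'E'
from h import *
def circ(f,im,c,r,z,u0,v0,k,col):
    t=np.linspace(0,2*np.pi,90)
    pts=np.array([w2p(f,[c[0]+r*np.cos(a),c[1]+r*np.sin(a),z]) for a in t])
    pts=((pts-[u0,v0]+0.5)*k).astype(int); cv2.polylines(im,[pts],True,col,1)
E
python3 - <<'E'
from ov import *
C=(0.6055,0.1455)
for n,(u0,v0,u1,v1,k) in {"top":(165,155,225,215,12),"scene":(240,215,300,285,10)}.items():
    f=cams.grab_frame(n); im=cv2.resize(f["color"][v0:v1,u0:u1,::-1],None,fx=k,fy=k,interpolation=cv2.INTER_CUBIC); im=np.ascontiguousarray(im)
    circ(f,im,C,.030,.104,u0,v0,k,(0,255,0)); circ(f,im,C,.047,.072,u0,v0,k,(0,0,255)); circ(f,im,C,.047,.0,u0,v0,k,(255,0,255))
    cv2.imwrite(f"pics/ov_{n}.png",cv2.resize(im,(600,int(600*im.shape[0]/im.shape[1])))[:600])
E
```

```text
(no output)
```

View pics/ov_top.png

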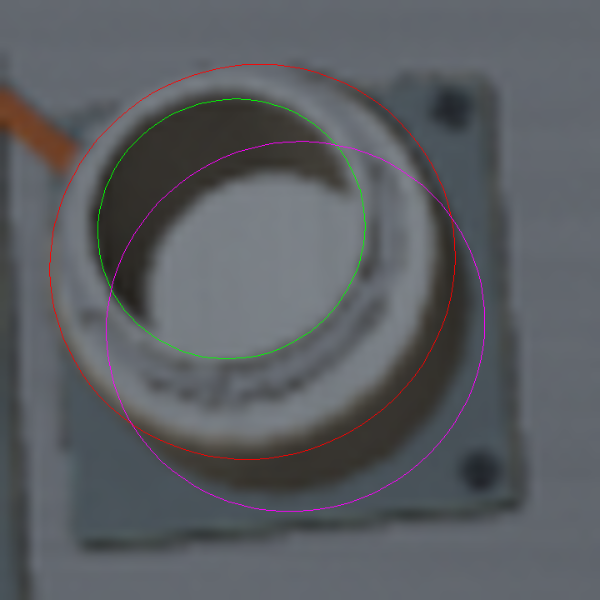

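View pics/ov_scene.png

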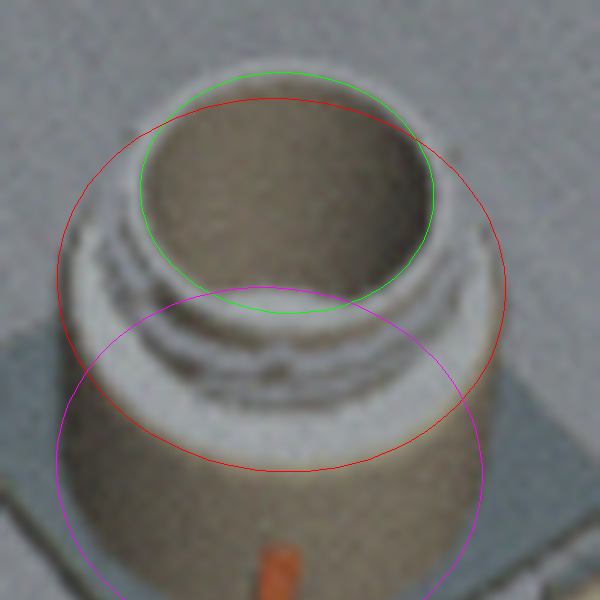

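```bash
python3 -m jog '{"offset":[[0.02,-0.017,0],[0.02,-0.017,0],[0.02,-0.017,0],[0.02,-0.017,0],[0.02,-0.017,0],[0.02,-0.017,0],[0.02,-0.017,0],[0,0,0]],"turn":[7.1,7.1,7.1,7.1,7.1,7.1,7.1,0],"claw":[0.045,0.045,0.045,0.045,0.045,0.045,0.045,0.045]}' 40
cat > st.py <<'E'
from h import *
import sys
s=readout.state(); R=s["ee_rot"]; p=s["eef_pos"]
yaw=np.degrees(np.arctan2(R[1,0],R[0,0]))
print("t",round(s["time"],2),"p",p.round(4),"yawx",round(yaw,2),"tilt",R[:2,2].round(4),"F",np.round(s["contact_force"],1),"M",np.round(s["moment"],2),"w",round(s["grip_width"],4),"q",s["q"].round(2))
if len(sys.argv)>3:
    t=np.array([float(a) for a in sys.argv[1:4]]); print("tool delta",(R.T@(t-p)).round(4))
if len(sys.argv)>4:
    d=(yaw-float(sys.argv[4])+90)%180-90; print("turn (mod180)",round(d,2))
E
python3 st.py 0.44 -0.197 0.12 -25.5
```

```text
time: 1.12
eef_pos: [0.3914, -0.4414, 0.245]
ee_rot: [[0.899, -0.438, -0.0], [-0.438, -0.899, -0.001], [0.0, 0.001, -1.0]]
contact_force: [1.7, 0.6, 0.3]
grip_width: 0.0452
t 1.12 p [ 0.3914 -0.4414  0.245 ] yawx -26.0 tilt [-0.     -0.0007] F [1.7 0.6 0.3] M [ 0.05 -0.05  0.09] w 0.0452 q [ 0.83  0.26 -0.08  1.56  0.02  1.33 -1.27]
tool delta [-0.0635 -0.2411  0.1249]
turn (mod180) -0.5
```

```bash
python3 -m jog '{"offset":[[-0.009,-0.0345,0.016],[-0.009,-0.0345,0.016],[-0.009,-0.0345,0.016],[-0.009,-0.0345,0.016],[-0.009,-0.0345,0.016],[-0.009,-0.0345,0.016],[-0.009,-0.0345,0.016],[0,0,0]],"turn":[0,0,0,0,0,0,0,0],"claw":[0.045,0.045,0.045,0.045,0.045,0.045,0.045,0.045]}' 40
python3 st.py 0.44 -0.197 0.12 -25.5
python3 - <<'E'
from h import *
f=cams.grab_frame("wrist"); cv2.imwrite("pics/w1.png",f["color"][:,:,::-1])
f=cams.grab_frame("top"); cv2.imwrite("pics/t1.png",f["color"][:,:,::-1])
E
```

```text
time: 1.78
eef_pos: [0.442, -0.1907, 0.1296]
ee_rot: [[0.9, -0.436, 0.004], [-0.436, -0.9, -0.006], [0.006, 0.004, -1.0]]
contact_force: [-0.5, 0.6, -0.3]
grip_width: 0.0452
t 1.78 p [ 0.442  -0.1907  0.1296] yawx -25.83 tilt [ 0.0039 -0.0065] F [-0.5  0.6 -0.3] M [0.03 0.03 0.01] w 0.0452 q [ 0.56  0.13 -0.27  1.96  0.05  1.05 -1.75]
tool delta [0.0009 0.0065 0.0096]
turn (mod180) -0.33
```

View pics/w1.png

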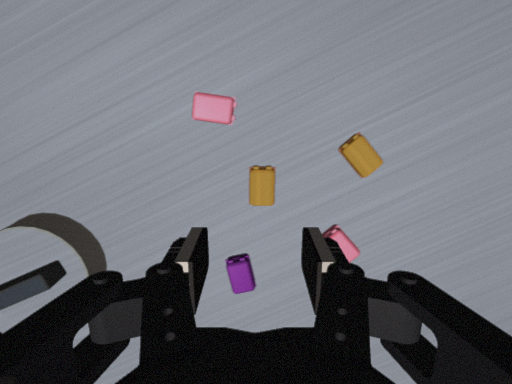

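View pics/t1.png

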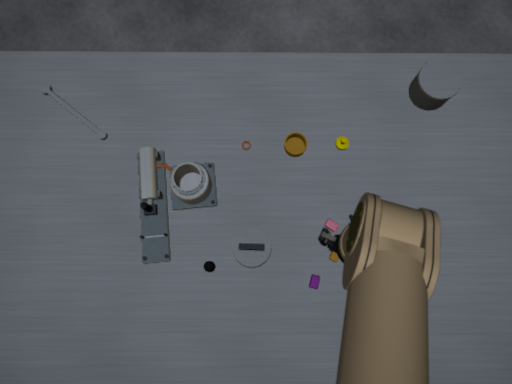

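```bash
python3 - <<'E'
from h import *
f=cams.grab_frame("wrist")
print(p2w(f,262,189,.018),p2w(f,250,168,.018),p2w(f,274.5,168,.018),p2w(f,250,206,.009))
print("B",p2w(f,363,157,.018))
crop(f,"w1c",180,80,400,280,3)
E
python3 st.py 0.44 -0.197 0.12 -25.5
```

```text
[ 0.44112721 -0.20342596  0.018     ] [ 0.46049181 -0.20240453  0.018     ] [ 0.45204693 -0.21953958  0.018     ] [ 0.43013864 -0.18729324  0.009     ]
B [ 0.42955904 -0.28474961  0.018     ]
t 1.93 p [ 0.4419 -0.1984  0.1324] yawx -26.28 tilt [ 0.0068 -0.0104] F [-0.1  0.   0.2] M [-0.05  0.07  0.02] w 0.045 q [ 0.57  0.13 -0.26  1.96  0.05  1.05 -1.74]
tool delta [-0.0025 -0.0004  0.0124]
turn (mod180) -0.78
```

View pics/w1c.png

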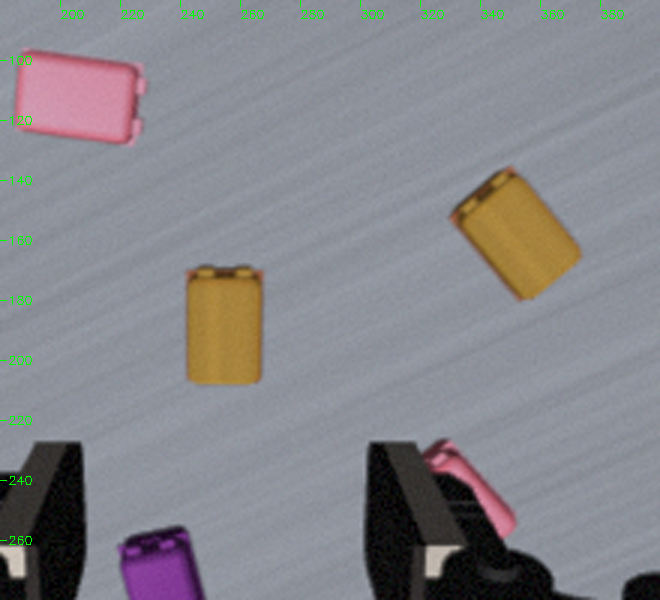

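```bash
python3 - <<'E'
from h import *
f=cams.grab_frame("wrist")
print(p2w(f,254.8,188.5,.018),"B",p2w(f,351.5,157.5,.018)); 
c=[(332,151),(350,137.5),(373,164),(355,179)]
w=np.array([p2w(f,u,v,.018) for u,v in c]);print(w.mean(0),w.round(4)[:,:2].tolist())
E
python3 st.py 0.44 -0.197 0.12 -25.5
```

```text
[ 0.44402992 -0.20021342  0.018     ] B [ 0.43289641 -0.2784912   0.018     ]
[ 0.43211091 -0.27907817  0.018     ] [[0.4443, -0.2669], [0.4477, -0.2832], [0.4207, -0.2917], [0.4157, -0.2746]]
t 1.98 p [ 0.442  -0.1992  0.1327] yawx -26.37 tilt [ 0.0073 -0.0107] F [ 0.9 -0.1  0. ] M [ 0.02 -0.    0.03] w 0.0453 q [ 0.57  0.13 -0.26  1.96  0.05  1.05 -1.74]
tool delta [-0.0029 -0.0012  0.0127]
turn (mod180) -0.87
```

```bash
python3 -m jog '{"offset":[[0,0,0.02],[0,0,0.02],[0,0,0.02],[0,0,0.02],[0,0,0.015],[0,0,0]],"turn":[0,0,0,0,0,0],"claw":[0.045,0.045,0.045,0.045,0.045,0.045]}' 40
python3 st.py 0.442 -0.1995 0.016 -25.5
```

```text
time: 2.48
eef_pos: [0.4448, -0.2126, 0.0394]
ee_rot: [[0.889, -0.457, 0.017], [-0.457, -0.889, -0.018], [0.023, 0.008, -1.0]]
contact_force: [-0.7, 1.4, 0.7]
grip_width: 0.0449
t 2.48 p [ 0.4448 -0.2126  0.0394] yawx -27.18 tilt [ 0.0169 -0.0181] F [-0.7  1.4  0.7] M [0.06 0.08 0.05] w 0.0449 q [ 0.57  0.27 -0.24  2.02  0.1   0.84 -1.78]
tool delta [-0.0091 -0.0106  0.0231]
turn (mod180) -1.68
```

```bash
python3 -m jog '{"offset":[[0,0,0],[0,0,0]],"turn":[0,0],"claw":[0.045,0.045]}'>/dev/null;python3 st.py 0.442 -0.1995 0.016 -25.5;python3 -m jog '{"offset":[[0,0,0],[0,0,0],[0,0,0],[0,0,0]],"turn":[0,0,0,0],"claw":[0.045,0.045,0.045,0.045]}'>/dev/null;python3 st.py 0.442 -0.1995 0.016 -25.5
```

```text
t 2.65 p [ 0.4446 -0.2152  0.0404] yawx -27.39 tilt [ 0.0169 -0.0187] F [ 0.  -0.4  0.8] M [0.04 0.06 0.  ] w 0.0453 q [ 0.57  0.27 -0.24  2.02  0.1   0.84 -1.78]
tool delta [-0.0102 -0.013   0.024 ]
turn (mod180) -1.89
t 2.98 p [ 0.4465 -0.2175  0.0442] yawx -27.5 tilt [ 0.022  -0.0217] F [-0.  -0.9  0.3] M [0.03 0.02 0.02] w 0.045 q [ 0.57  0.27 -0.24  2.01  0.1   0.84 -1.78]
tool delta [-0.0131 -0.0141  0.0277]
turn (mod180) -2.0
```

```bash
cat > q.py <<'E'
from bench import readout
import numpy as np
s=readout.state(); print(round(s["time"],2),s["q"].round(4),s["joint_vel"].round(4),s["eef_pos"].round(4),s["ee_rot"][:2,2].round(4),s["effort"].round(1))
E
python3 q.py; for i in 1 2 3; do python3 -m jog '{"offset":[[0,0,0],[0,0,0]],"turn":[0,0],"claw":[0.045,0.045]}'>/dev/null;python3 q.py; done
```

```text
2.98 [ 0.5709  0.2675 -0.2403  2.0137  0.102   0.8422 -1.7782] [-0.0012 -0.0124 -0.0011 -0.0055 -0.0011  0.0046  0.0018] [ 0.4465 -0.2175  0.0442] [ 0.022  -0.0217] [  0.1 -49.   -1.5 -30.7   0.1  -0.1   0. ]
3.15 [ 0.5708  0.2662 -0.2405  2.0132  0.1019  0.8425 -1.778 ] [ 0.0014 -0.0069 -0.0018 -0.003   0.001   0.0027  0.0014] [ 0.4471 -0.2175  0.045 ] [ 0.0234 -0.0224] [  0.1 -49.1  -1.5 -30.8   0.1  -0.1   0. ]
3.32 [ 0.5706  0.2659 -0.2406  2.0131  0.1019  0.8426 -1.778 ] [-0.0002 -0.0027 -0.0013 -0.001   0.0003 -0.0015  0.0022] [ 0.4472 -0.2174  0.0452] [ 0.0236 -0.0225] [  0.  -49.1  -1.6 -30.8   0.1  -0.2   0. ]
3.48 [ 0.5705  0.2658 -0.2407  2.0132  0.1018  0.8427 -1.778 ] [-0.0009  0.0009 -0.0026  0.0018 -0.0008  0.0008 -0.0004] [ 0.4472 -0.2173  0.0452] [ 0.0235 -0.0224] [  0.  -49.1  -1.6 -30.8   0.1  -0.2   0. ]
```

```bash
python3 st.py 0.442 -0.1995 0.016 -25.5; python3 -m jog '{"offset":[[-0.003,-0.003,0],[-0.003,-0.003,0],[-0.003,-0.003,0],[-0.003,-0.003,0],[0,0,0],[0,0,0],[0,0,0]],"turn":[-1,-1,0,0,0,0,0],"claw":[0.045,0.045,0.045,0.045,0.045,0.045,0.045]}'>/dev/null;python3 st.py 0.442 -0.1995 0.016 -25.5
```

```text
t 3.48 p [ 0.4472 -0.2173  0.0452] yawx -27.45 tilt [ 0.0235 -0.0224] F [ 0.5 -0.1  0. ] M [0.02 0.05 0.05] w 0.045 q [ 0.57  0.27 -0.24  2.01  0.1   0.84 -1.78]
tool delta [-0.0137 -0.0137  0.0287]
turn (mod180) -1.95
t 4.07 p [ 0.4407 -0.1987  0.0444] yawx -25.16 tilt [ 0.0229 -0.022 ] F [ 0.1  0.  -0.5] M [ 0.01  0.02 -0.01] w 0.0446 q [ 0.56  0.24 -0.26  2.05  0.1   0.83 -1.77]
tool delta [ 0.0006 -0.0001  0.0284]
turn (mod180) 0.34
```

```bash
python3 -m jog '{"offset":[[0,0,0.005],[0,0,0.005],[0,0,0.005],[0,0,0.005],[0,0,0.005],[0,0,0.004],[0,0,0],[0,0,0]],"turn":[0,0,0,0,0,0,0,0],"claw":[0.045,0.045,0.045,0.045,0.045,0.045,0.045,0.045]}'>/dev/null;python3 st.py 0.442 -0.1995 0.016 -25.5
```

```text
t 4.73 p [ 0.4419 -0.2001  0.0121] yawx -25.22 tilt [ 0.0231 -0.0221] F [-3.9  1.2 11.8] M [0.53 0.71 0.09] w 0.045 q [ 0.55  0.3  -0.25  2.06  0.13  0.77 -1.79]
tool delta [-0.     -0.0006 -0.0039]
turn (mod180) 0.28
```

```bash
python3 -m jog '{"offset":[[0,0,-0.002],[0,0,-0.001],[0,0,0],[0,0,0],[0,0,0],[0,0,0],[0,0,0]],"turn":[0,0,0,0,0,0,0],"claw":[0.045,0.045,0.01,0.01,0.01,0.01,0.01]}' 40 >/dev/null;python3 st.py 0.442 -0.1995 0.016 -25.5
```

```text
t 5.32 p [ 0.4419 -0.2001  0.015 ] yawx -25.23 tilt [ 0.0229 -0.022 ] F [-0.8 -0.1  1.7] M [ 0.07  0.08 -0.02] w 0.019 q [ 0.55  0.3  -0.25  2.06  0.12  0.77 -1.79]
tool delta [-0.0001 -0.0006 -0.001 ]
turn (mod180) 0.27
```

```bash
python3 -m jog '{"offset":[[0,0,-0.01],[0,0,-0.02],[0,0,-0.025],[0,0,-0.025],[0,0,-0.025],[0,0,-0.02],[0,0,-0.01],[0,0,0]],"turn":[0,0,0,0,0,0,0,0],"claw":[0.01,0.01,0.01,0.01,0.01,0.01,0.01,0.01]}' 40 >/dev/null;python3 st.py 0.6065 0.1465 0.15 -25.5
```

```text
t 5.98 p [ 0.4369 -0.1957  0.159 ] yawx -25.16 tilt [ 0.0205 -0.0199] F [ 0.9 -0.5 -0.2] M [-0.02  0.05 -0.01] w 0.0192 q [ 0.58  0.08 -0.27  1.95  0.04  1.09 -1.72]
tool delta [ 0.0078 -0.3819  0.0056]
turn (mod180) 0.34
```

```bash
python3 -m jog '{"offset":[[0,-0.01,0],[0,-0.01,0],[0,-0.01,0],[0,-0.01,0],[0,-0.01,0],[0,-0.01,0],[0,-0.01,0],[0,0,0]],"turn":[-7,-7,-7,-7,-7,-7,-7,0],"claw":[0.01,0.01,0.01,0.01,0.01,0.01,0.01,0.01]}' 40 >/dev/null;python3 st.py 0.6065 0.1465 0.15 25
```

```text
t 6.65 p [ 0.4395 -0.125   0.156 ] yawx 25.24 tilt [ 0.0185 -0.0195] F [-0.8  0.6 -1.3] M [0.02 0.01 0.06] w 0.0189 q [ 0.53  0.04 -0.37  2.    0.04  1.08 -0.99]
tool delta [ 0.2668 -0.1745  0.0038]
turn (mod180) 0.24
```

```bash
python3 -m jog '{"offset":[[0.018,-0.012,0],[0.024,-0.015,0],[0.024,-0.015,0],[0.024,-0.015,0],[0.024,-0.015,0],[0.024,-0.015,0],[0.018,-0.012,0],[0,0,0]],"turn":[0,0,0,0,0,0,0,0],"claw":[0.01,0.01,0.01,0.01,0.01,0.01,0.01,0.01]}' 40 >/dev/null;python3 st.py 0.6065 0.1465 0.15 25
```

```text
t 7.32 p [0.5432 0.0308 0.151 ] yawx 22.79 tilt [ 0.0145 -0.0201] F [-1.3  0.1 -1.1] M [ 0.04 -0.   -0.01] w 0.0189 q [ 0.28  0.26 -0.5   1.78  0.16  1.12 -1.44]
tool delta [ 0.1032 -0.0822 -0.0004]
turn (mod180) -2.21
```

```bash
python3 -m jog '{"offset":[[0.014,-0.01,-0.001],[0.02,-0.016,-0.001],[0.02,-0.016,-0.001],[0.02,-0.016,-0.001],[0.014,-0.012,0],[0.008,-0.006,0],[0,0,0],[0,0,0]],"turn":[0,0,0,0,0,0,0,0],"claw":[0.01,0.01,0.01,0.01,0.01,0.01,0.01,0.01]}' 40 >/dev/null;python3 st.py 0.6065 0.1465 0.15 25
python3 - <<'E'
from h import *
f=cams.grab_frame("wrist"); cv2.imwrite("pics/w2.png",f["color"][:,:,::-1])
f=cams.grab_frame("scene"); crop(f,"s2",200,140,360,300,4)
E
```

```text
t 7.98 p [0.6053 0.1341 0.1479] yawx 20.88 tilt [ 0.0065 -0.024 ] F [-0.2 -0.3  0.1] M [-0.02 -0.   -0.  ] w 0.0189 q [ 0.09  0.44 -0.51  1.57  0.25  1.19 -1.68]
tool delta [ 0.0055 -0.0111 -0.0024]
turn (mod180) -4.12
```

View pics/w2.png

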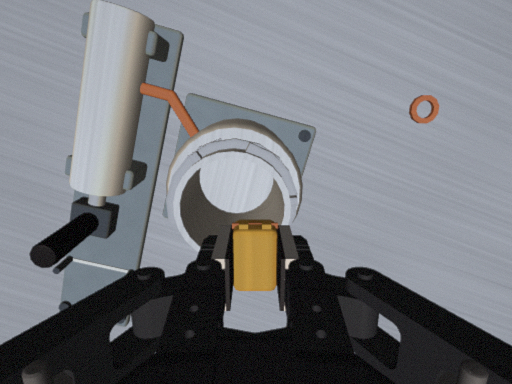

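View pics/s2.png

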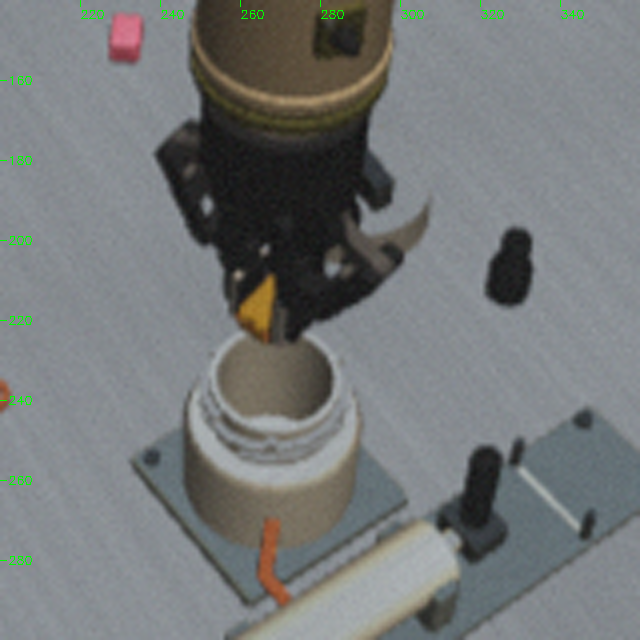

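```bash
python3 -m jog '{"offset":[[0.003,-0.005,0],[0.003,-0.005,0],[0,-0.001,0],[0,0,0],[0,0,0]],"turn":[0,0,0,0,0],"claw":[0.01,0.01,0.01,0.01,0.01]}' 40 >/dev/null;python3 st.py 0.6065 0.1465 0.11
python3 - <<'E'
from h import *
f=cams.grab_frame("wrist"); crop(f,"w3",140,90,340,260,4)
E
```

```text
t 8.5 p [0.6067 0.1428 0.1485] yawx 20.54 tilt [ 0.0075 -0.0265] F [-0.2  0.  -1. ] M [ 0.04  0.03 -0.01] w 0.0189 q [ 0.07  0.44 -0.51  1.56  0.26  1.2  -1.7 ]
tool delta [ 0.0011 -0.0046  0.0384]
```

View pics/w3.png

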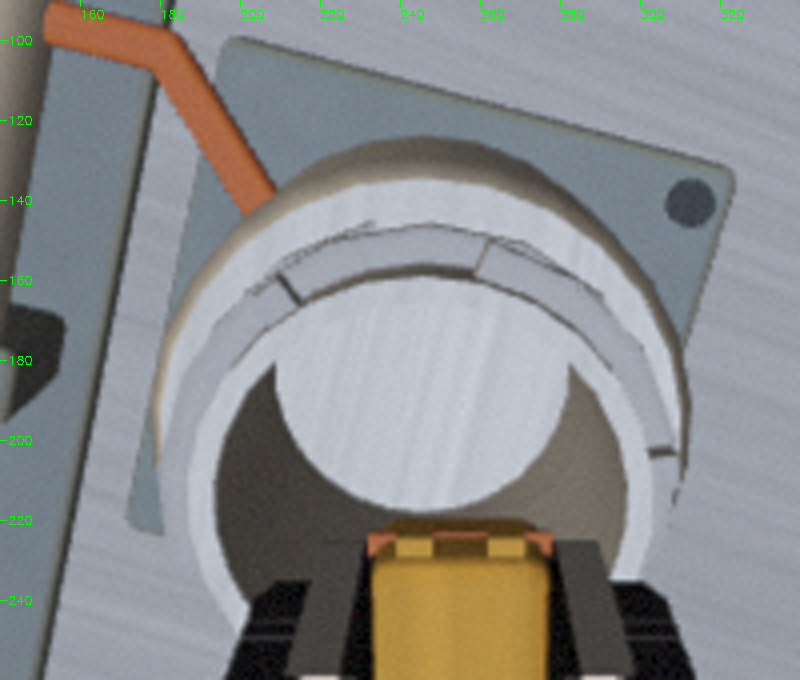

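```bash
python3 - <<'E'
from h import *
from scipy.optimize import least_squares
f=cams.grab_frame("wrist")
# rim inner pts in crop coords /4
pts=np.array([(215,490),(626,490),(420,277),(300,310),(545,308),(232,425),(612,425),(240,570)])/4+[140,90]
w=np.array([p2w(f,u,v,.104)[:2] for u,v in pts])
r=least_squares(lambda p:np.hypot(w[:,0]-p[0],w[:,1]-p[1])-p[2],[.606,.146,.03]); print(r.x,r.fun.round(4))
c=r.x[:2]
for n,(u,v),z in [("dark1",(288/4+140,288/4+90),.1),("slot",(485/4+140,255/4+90),.1),("dark2",(662/4+140,452/4+90),.1)]:
    q=p2w(f,u,v,z)[:2]-c; print(n,np.hypot(*q).round(4),np.degrees(np.arctan2(q[1],q[0])).round(1))
q=[p2w(f,235/4+140,38/4+90,.008),p2w(f,732/4+140,165/4+90,.008)]; d=q[1]-q[0]; print("plate edge angle",np.degrees(np.arctan2(d[1],d[0]))+90)
E
python3 st.py 0.6065 0.1475 0.11
```

```text
[0.61245805 0.14857327 0.02943273] [ 0.0003  0.0003 -0.0001  0.0004  0.0009 -0.0014 -0.0011  0.0006]
dark1 0.0329 54.9
slot 0.033 4.4
dark2 0.0355 -65.6
plate edge angle 6.482870801107069
t 8.6 p [0.6067 0.1427 0.1484] yawx 20.53 tilt [ 0.0074 -0.0265] F [ 0.1  0.6 -0.6] M [0.01 0.04 0.02] w 0.0193 q [ 0.07  0.44 -0.51  1.56  0.26  1.2  -1.7 ]
tool delta [ 0.0016 -0.0056  0.0383]
```

```bash
python3 -m jog '{"offset":[[0.001,-0.003,0.004],[0.001,-0.003,0.008],[0,0,0.008],[0,0,0.007],[0,0,0.004],[0,0,0.0],[0,0,0]],"turn":[0,0,0,0,0,0,0],"claw":[0.01,0.01,0.01,0.01,0.01,0.01,0.01]}' 40 >/dev/null;python3 st.py 0.608 0.1475 0.11
python3 - <<'E'
from h import *
f=cams.grab_frame("wrist"); crop(f,"w4",140,90,340,280,4)
E
```

```text
t 9.18 p [0.606  0.1484 0.1125] yawx 20.53 tilt [ 0.0055 -0.0271] F [ 0.  -1.  -0.4] M [-0.01  0.03  0.03] w 0.0193 q [ 0.06  0.48 -0.5   1.59  0.28  1.14 -1.72]
tool delta [0.0016 0.0015 0.0025]
```

View pics/w4.png

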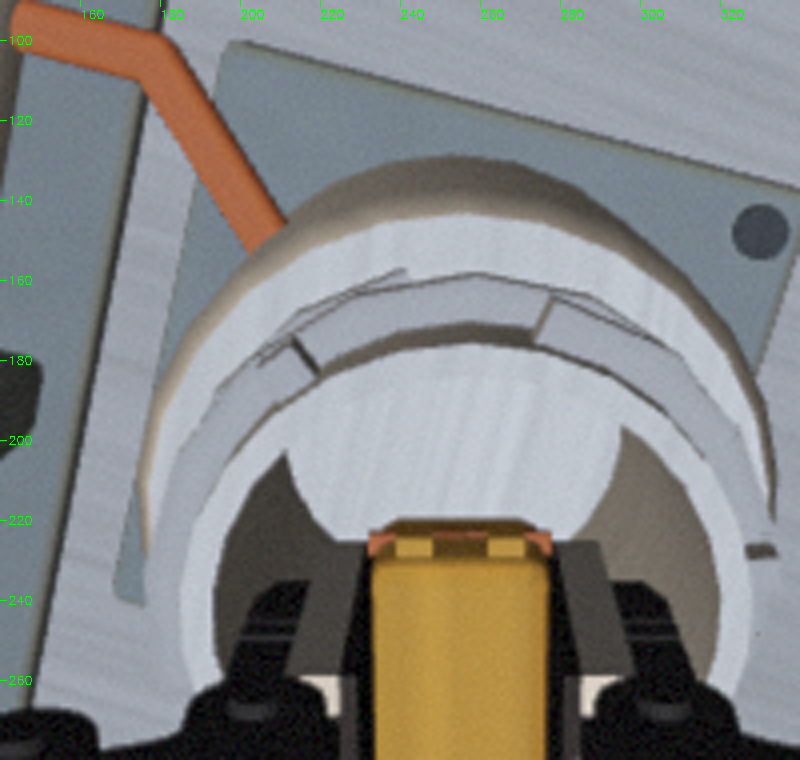

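```bash
python3 -m jog '{"offset":[[0.002,0,0.005],[0.001,0,0.005],[0,0,0],[0,0,0],[0,0,0],[0,0,0],[0,0,0]],"turn":[0,0,0,0,0,0,0],"claw":[0.01,0.01,0.01,0.028,0.028,0.028,0.028]}' 40 >/dev/null;python3 st.py 0.608 0.1475 0.11 
python3 -m jog '{"offset":[[0,0,-0.01],[0,0,-0.015],[0,0,-0.015],[0,0,-0.015],[0,0,-0.01],[0,0,-0.005],[0,0,0]],"turn":[0,0,0,0,0,0,0],"claw":[0.028,0.028,0.028,0.045,0.045,0.045,0.045]}' 40 >/dev/null;python3 st.py 0.43 -0.278 0.15 16.2
python3 - <<'E'
from h import *
f=cams.grab_frame("wrist"); cv2.imwrite("pics/w5.png",f["color"][:,:,::-1])
E
```

```text
t 9.82 p [0.61   0.1491 0.1025] yawx 20.5 tilt [ 0.0073 -0.0267] F [ 0.7 -0.9 -0.3] M [-0.    0.03  0.  ] w 0.0284 q [ 0.05  0.5  -0.49  1.59  0.29  1.12 -1.73]
tool delta [-0.0025  0.0011 -0.0074]
t 10.4 p [0.6094 0.1515 0.1798] yawx 20.52 tilt [ 0.0087 -0.0262] F [ 0.2  0.7 -0. ] M [ 0.03  0.04 -0.02] w 0.0451 q [ 0.06  0.43 -0.51  1.52  0.24  1.26 -1.7 ]
tool delta [-0.3186  0.3383  0.0395]
turn (mod180) 4.32
```

View pics/w5.png

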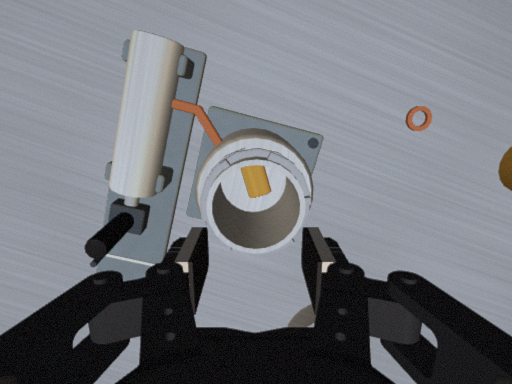

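```bash
python3 -m jog '{"offset":[[-0.01,0.011,0],[-0.02,0.021,0],[-0.022,0.024,0],[-0.022,0.024,0],[-0.022,0.024,0],[-0.022,0.024,0],[-0.022,0.024,0],[-0.022,0.024,0]],"turn":[0,0,0,0,0,0,0,0],"claw":[0.045,0.045,0.045,0.045,0.045,0.045,0.045,0.045]}' 40 >/dev/null
python3 -m jog '{"offset":[[-0.022,0.024,0],[-0.022,0.024,0],[-0.022,0.024,0],[-0.022,0.024,0],[-0.014,0.014,0],[-0.008,0.008,0],[0,0,0],[0,0,0]],"turn":[0,0,0,0,0,0,0,0],"claw":[0.045,0.045,0.045,0.045,0.045,0.045,0.045,0.045]}' 40 >/dev/null;python3 st.py 0.43 -0.278 0.15 16.2
```

```text
t 11.78 p [ 0.4334 -0.2437  0.1742] yawx 19.97 tilt [-0.012 -0.022] F [ 0.7  0.7 -0.8] M [ 0.07 -0.03 -0.01] w 0.0451 q [ 0.67  0.12 -0.29  1.87  0.07  1.15 -0.86]
tool delta [-0.0144  0.0306  0.025 ]
turn (mod180) 3.77
```

```bash
python3 -m jog '{"offset":[[-0.004,0.008,0.006],[-0.005,0.01,0.01],[-0.004,0.008,0.01],[0,0.003,0.01],[0,0,0.01],[0,0,0.005],[0,0,0],[0,0,0]],"turn":[2,2,0,0,0,0,0,0],"claw":[0.045,0.045,0.045,0.045,0.045,0.045,0.045,0.045]}' 40 >/dev/null;python3 st.py 0.43 -0.278 0.016 16.2
python3 - <<'E'
from h import *
f=cams.grab_frame("wrist"); crop(f,"w6",160,90,360,280,4)
f=cams.grab_frame("wrist"); print(p2w(f,255,189,.018))
E
```

```text
t 12.45 p [ 0.4288 -0.2757  0.1151] yawx 15.82 tilt [-0.0158 -0.0184] F [-0.1 -0.1  0.1] M [ 0.04 -0.04 -0.04] w 0.045 q [ 0.7   0.21 -0.25  1.9   0.09  1.04 -0.89]
tool delta [0.0026 0.0012 0.0991]
turn (mod180) -0.38
[ 0.43279329 -0.27678361  0.018     ]
```

View pics/w6.png

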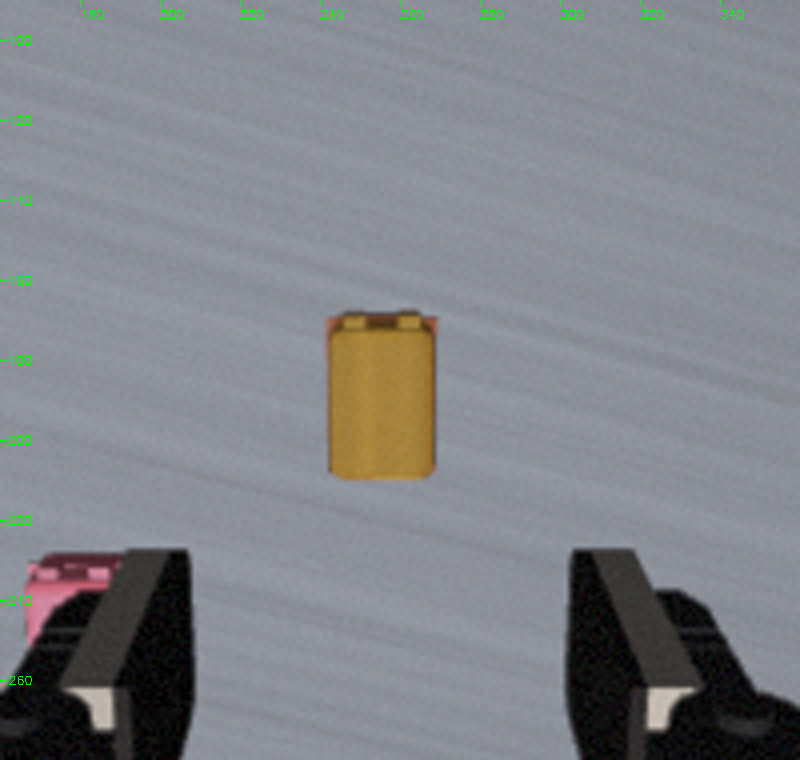

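```bash
python3 -m jog '{"offset":[[0.001,0,0.008],[0.001,0.001,0.012],[0.001,0,0.015],[0,0,0.015],[0,0,0.013],[0,0,0.008],[0,0,0.004],[0,0,0]],"turn":[0,0,0,0,0,0,0,0],"claw":[0.045,0.045,0.045,0.045,0.045,0.045,0.045,0.045]}' 40 >/dev/null;python3 st.py 0.4305 -0.278 0.016 16.2
```

```text
t 13.22 p [ 0.4334 -0.2773  0.0357] yawx 15.93 tilt [-0.0104 -0.0213] F [0.2 1.2 0.2] M [ 0.08 -0.02 -0.02] w 0.0451 q [ 0.68  0.33 -0.24  1.95  0.13  0.87 -0.93]
tool delta [-0.0027 -0.0005  0.0198]
turn (mod180) -0.27
```

```bash
python3 -m jog '{"offset":[[-0.001,0,0.005],[-0.001,0,0.005],[0,0,0.005],[0,0,0.002],[0,0,0],[0,0,0]],"turn":[0,0,0,0,0,0],"claw":[0.045,0.045,0.045,0.045,0.045,0.045]}' 40 >/dev/null;python3 st.py 0.4305 -0.278 0.016 16.2
```

```text
t 13.72 p [ 0.4322 -0.279   0.0185] yawx 15.92 tilt [-0.008  -0.0227] F [1.1 0.3 0. ] M [ 0.02 -0.02  0.04] w 0.045 q [ 0.68  0.36 -0.24  1.96  0.14  0.83 -0.93]
tool delta [-0.0014 -0.0014  0.0025]
turn (mod180) -0.28
```

```bash
python3 -m jog '{"offset":[[0,0,0.002],[0,0,0],[0,0,0],[0,0,0],[0,0,0],[0,0,0],[0,0,0]],"turn":[0,0,0,0,0,0,0],"claw":[0.045,0.01,0.01,0.01,0.01,0.01,0.01]}' 40 >/dev/null;python3 st.py 0.4305 -0.278 0.016 16.2
python3 -m jog '{"offset":[[0,0,-0.01],[0,0,-0.02],[0,0,-0.025],[0,0,-0.025],[0,0,-0.025],[0,0,-0.02],[0,0,-0.01],[0,0,0]],"turn":[0,0,0,0,0,0,0,0],"claw":[0.01,0.01,0.01,0.01,0.01,0.01,0.01,0.01]}' 40 >/dev/null;python3 st.py 0.608 0.1475 0.15
```

```text
t 14.3 p [ 0.433  -0.2794  0.0174] yawx 15.93 tilt [-0.0062 -0.0238] F [-0.1  0.1 -0.7] M [ 0.05 -0.07  0.03] w 0.0193 q [ 0.68  0.36 -0.24  1.96  0.14  0.83 -0.94]
tool delta [-0.002  -0.002   0.0014]
turn (mod180) -0.27
t 14.97 p [ 0.4328 -0.2747  0.1617] yawx 15.99 tilt [-0.0078 -0.0221] F [ 0.5 -0.7 -0.6] M [-0.03 -0.05  0.02] w 0.0189 q [ 0.7   0.16 -0.26  1.85  0.07  1.13 -0.88]
tool delta [ 0.2849 -0.3577  0.001 ]
```

```bash
python3 -m jog '{"offset":[[0.01,-0.012,0],[0.018,-0.022,-0.001],[0.02,-0.025,-0.001],[0.02,-0.025,-0.001],[0.02,-0.025,-0.001],[0.02,-0.025,-0.001],[0.02,-0.025,-0.001],[0.02,-0.025,-0.001]],"turn":[0,0,0,0,0,0,0,0],"claw":[0.01,0.01,0.01,0.01,0.01,0.01,0.01,0.01]}' 40 >/dev/null
python3 -m jog '{"offset":[[0.02,-0.025,-0.001],[0.02,-0.025,-0.001],[0.02,-0.025,-0.001],[0.02,-0.025,-0.001],[0.014,-0.018,-0.001],[0.008,-0.01,0],[0,0,0],[0,0,0]],"turn":[0,0,0,0,0,0,0,0],"claw":[0.01,0.01,0.01,0.01,0.01,0.01,0.01,0.01]}' 40 >/dev/null;python3 st.py 0.608 0.148 0.15
```

```text
t 16.3 p [0.5863 0.1087 0.1466] yawx 15.6 tilt [-0.0277 -0.0199] F [-0.3  0.1 -0.8] M [ 0.   -0.03 -0.02] w 0.0189 q [ 0.13  0.41 -0.5   1.61  0.22  1.21 -1.72]
tool delta [ 0.0313 -0.0319 -0.0048]
```

```bash
python3 -m jog '{"offset":[[0.008,-0.008,-0.001],[0.008,-0.008,-0.001],[0.008,-0.008,-0.001],[0.006,-0.006,-0.001],[0,0,0],[0,0,0]],"turn":[0,0,0,0,0,0],"claw":[0.01,0.01,0.01,0.01,0.01,0.01]}' 40 >/dev/null;python3 st.py 0.608 0.148 0.103
python3 - <<'E'
from h import *
f=cams.grab_frame("wrist"); cv2.imwrite("pics/w7.png",f["color"][:,:,::-1])
E
```

```text
t 16.8 p [0.6093 0.1437 0.1485] yawx 15.22 tilt [-0.029  -0.0226] F [-0.2 -0.9 -0.9] M [ 0.04 -0.02  0.02] w 0.0191 q [ 0.07  0.47 -0.5   1.52  0.24  1.24 -1.78]
tool delta [ 0.0014 -0.0052  0.0455]
```

View pics/w7.png

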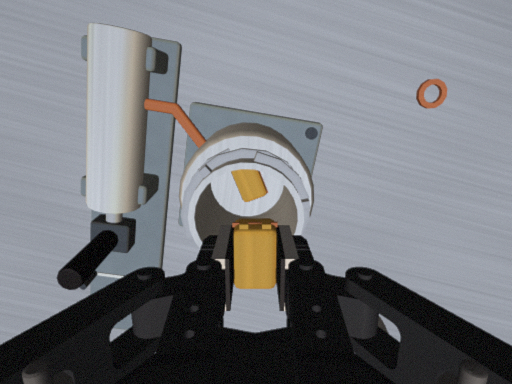

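```bash
python3 -m jog '{"offset":[[0.001,-0.003,0.004],[0.001,-0.002,0.008],[0,0,0.01],[0,0,0.01],[0,0,0.007],[0,0,0.004],[0,0,0],[0,0,0]],"turn":[0,0,0,0,0,0,0,0],"claw":[0.01,0.01,0.01,0.01,0.01,0.01,0.01,0.01]}' 40 >/dev/null;python3 st.py 0.608 0.148 0.103
python3 - <<'E'
from h import *
f=cams.grab_frame("wrist"); cv2.imwrite("pics/w8.png",f["color"][:,:,::-1])
E
```

```text
t 17.52 p [0.6072 0.1461 0.0991] yawx 15.12 tilt [-0.0316 -0.0243] F [ 0.6 -0.4  0.7] M [ 0.01 -0.06 -0.  ] w 0.0191 q [ 0.05  0.52 -0.49  1.57  0.27  1.16 -1.8 ]
tool delta [ 0.0012 -0.0015 -0.0039]
```

View pics/w8.png

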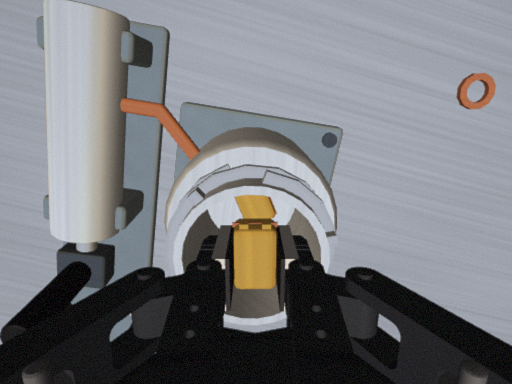

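```bash
python3 -m jog '{"offset":[[0,0,0],[0,0,0],[0,0,0],[0,0,0]],"turn":[0,0,0,0],"claw":[0.028,0.028,0.028,0.028]}' 40 >/dev/null;python3 st.py 
python3 -m jog '{"offset":[[0,0,-0.01],[0,0,-0.015],[0,0,-0.015],[0,0,-0.015],[0,0,-0.015],[0,0,-0.01],[0,0,-0.005],[0,0,0]],"turn":[0,0,0,0,0,0,0,0],"claw":[0.028,0.028,0.028,0.04,0.04,0.04,0.04,0.04]}' 40 >/dev/null;python3 st.py 0.455 0.002 0.15 88.5
python3 - <<'E'
from h import *
f=cams.grab_frame("wrist"); cv2.imwrite("pics/w9.png",f["color"][:,:,::-1])
f=cams.grab_frame("scene"); cv2.imwrite("pics/s9.png",f["color"][:,:,::-1])
E
```

```text
t 17.9 p [0.608  0.1463 0.1007] yawx 15.1 tilt [-0.0293 -0.0237] F [-0.2  0.1 -0.2] M [ 0.05 -0.05  0.  ] w 0.0278 q [ 0.05  0.52 -0.49  1.57  0.27  1.16 -1.8 ]
t 18.57 p [0.611 0.149 0.195] yawx 15.14 tilt [-0.0264 -0.0228] F [ 0.6 -0.5 -0.1] M [ 0.03 -0.07  0.04] w 0.0401 q [ 0.06  0.44 -0.51  1.47  0.23  1.33 -1.77]
tool delta [-0.1875  0.1004  0.0525]
turn (mod180) -73.36
```

View pics/w9.png

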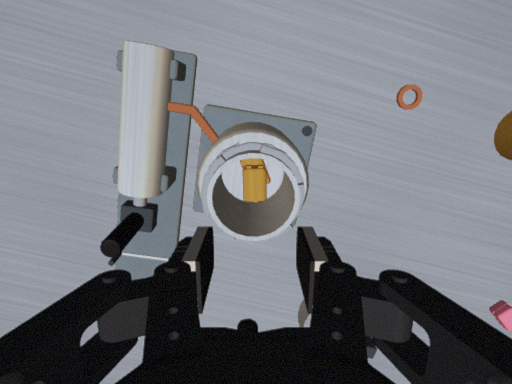

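View pics/s9.png

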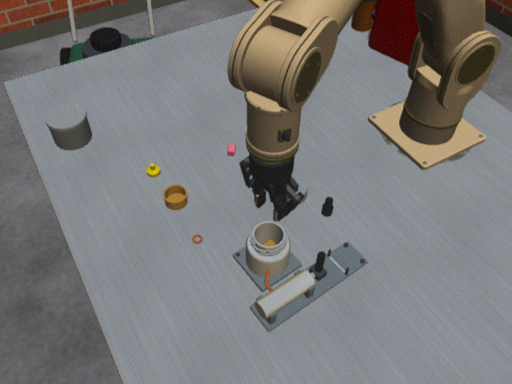

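```bash
python3 -m jog '{"offset":[[-0.008,0.004,0],[-0.008,0.003,0],[-0.008,0.002,0],[-0.008,0.001,0],[-0.008,0,0],[-0.008,0,0],[-0.008,0,0],[-0.008,0,0]],"turn":[-6,-7,-7,-7,-7,-7,-7,-7],"claw":[0.04,0.04,0.04,0.04,0.04,0.04,0.04,0.04]}' 40 >/dev/null
python3 -m jog '{"offset":[[-0.01,0.008,0],[-0.01,0.012,0],[-0.01,0.015,0],[-0.01,0.015,0],[-0.01,0.012,0],[0,0.01,0],[0,0,0],[0,0,0]],"turn":[-6,-6,-4,0,0,0,0,0],"claw":[0.04,0.04,0.04,0.04,0.04,0.04,0.04,0.04]}' 40 >/dev/null;python3 st.py 0.455 0.002 0.15 88.5
```

```text
t 20.0 p [0.6223 0.0365 0.176 ] yawx 88.81 tilt [-0.0552 -0.0272] F [0.5 0.1 0.3] M [-0.03 -0.02 -0.03] w 0.0399 q [ 0.34  0.5  -0.66  1.47  0.32  1.34 -0.37]
tool delta [-0.0372 -0.1648  0.0361]
turn (mod180) 0.31
```

```bash
python3 -m jog '{"offset":[[-0.003,-0.01,0],[-0.004,-0.02,0],[-0.004,-0.02,0],[-0.004,-0.02,0],[-0.004,-0.02,0],[-0.004,-0.02,0],[-0.004,-0.02,0],[0,0,0]],"turn":[0,0,0,0,0,0,0,0],"claw":[0.04,0.04,0.04,0.04,0.04,0.04,0.04,0.04]}' 40 >/dev/null
python3 q.py; python3 -m jog '{"offset":[[0,0,0],[0,0,0],[0,0,0],[0,0,0],[0,0,0],[0,0,0]],"turn":[0,0,0,0,0,0],"claw":[0.04,0.04,0.04,0.04,0.04,0.04]}' 40 >/dev/null;python3 q.py;python3 st.py 0.455 0.002 0.15 88.5
```

```text
20.67 [ 0.5276  0.1774 -0.7229  1.8397  0.1388  1.2416 -0.2581] [-0.0135  0.0161  0.0001 -0.0126  0.0258 -0.0166 -0.0307] [0.479  0.0151 0.1781] [-0.0658 -0.0273] [  0.9 -42.7  -3.9 -36.   -0.4   0.3   0.5]
21.17 [ 0.5253  0.1775 -0.7236  1.8413  0.1394  1.2404 -0.2598] [-0.0038  0.0146 -0.0012 -0.0059  0.0022 -0.0006 -0.0001] [0.4785 0.0164 0.1774] [-0.066  -0.0279] [  0.  -41.   -4.1 -36.2   0.1   0.4  -0. ]
t 21.17 p [0.4785 0.0164 0.1774] yawx 89.19 tilt [-0.066  -0.0279] F [ 0.2 -0.4  0.6] M [ 0.06 -0.04 -0.03] w 0.0397 q [ 0.53  0.18 -0.72  1.84  0.14  1.24 -0.26]
tool delta [-0.0139 -0.0214  0.0292]
turn (mod180) 0.69
```

```bash
cat > q.py <<'E'
from bench import readout
import numpy as np
s=readout.state(); R=s["ee_rot"]; print(round(s["time"],2),"q",s["q"].round(3),"p",s["eef_pos"].round(4),"tilt",R[:2,2].round(4),"yaw",np.degrees(np.arctan2(R[1,0],R[0,0])).round(2))
E
D='"turn":[0,0,0,0,0,0],"claw":[0.04,0.04,0.04,0.04,0.04,0.04]}'
python3 q.py; python3 -m jog '{"offset":[[0,0,0.03],[0,0,0.03],[0,0,0],[0,0,0],[0,0,0],[0,0,0]],"turn":[0,0,0,0,0,0],"claw":[0.04,0.04,0.04,0.04,0.04,0.04]}' >/dev/null;python3 q.py
python3 -m jog '{"offset":[[0,0,-0.03],[0,0,-0.03],[0,0,0],[0,0,0],[0,0,0],[0,0,0]],"turn":[0,0,0,0,0,0],"claw":[0.04,0.04,0.04,0.04,0.04,0.04]}' >/dev/null;python3 q.py
python3 -m jog '{"offset":[[0,-0.03,0],[0,0,0],[0,0,0],[0,0,0],[0,0,0]],"turn":[0,0,0,0,0],"claw":[0.04,0.04,0.04,0.04,0.04]}' >/dev/null;python3 q.py
python3 -m jog '{"offset":[[0,0.03,0],[0,0,0],[0,0,0],[0,0,0],[0,0,0]],"turn":[0,0,0,0,0],"claw":[0.04,0.04,0.04,0.04,0.04]}' >/dev/null;python3 q.py
python3 -m jog '{"offset":[[-0.03,0,0],[0,0,0],[0,0,0],[0,0,0],[0,0,0]],"turn":[0,0,0,0,0],"claw":[0.04,0.04,0.04,0.04,0.04]}' >/dev/null;python3 q.py
python3 -m jog '{"offset":[[0.03,0,0],[0,0,0],[0,0,0],[0,0,0],[0,0,0]],"turn":[0,0,0,0,0],"claw":[0.04,0.04,0.04,0.04,0.04]}' >/dev/null;python3 q.py
```

```text
21.17 q [ 0.525  0.177 -0.724  1.841  0.139  1.24  -0.26 ] p [0.4785 0.0164 0.1774] tilt [-0.066  -0.0279] yaw 89.19
21.67 q [ 0.506  0.246 -0.714  1.908  0.192  1.121 -0.302] p [0.4775 0.0159 0.1187] tilt [-0.0628 -0.0257] yaw 89.23
22.17 q [ 0.527  0.172 -0.727  1.825  0.136  1.25  -0.257] p [0.4838 0.0182 0.1869] tilt [-0.0556 -0.0261] yaw 89.25
22.58 q [ 0.557  0.095 -0.735  1.897  0.082  1.239 -0.221] p [0.4516 0.0185 0.1859] tilt [-0.0604 -0.0252] yaw 89.26
23.0 q [ 0.531  0.184 -0.733  1.826  0.14   1.249 -0.26 ] p [0.4829 0.0181 0.1817] tilt [-0.0646 -0.0228] yaw 89.25
23.42 q [ 0.575  0.173 -0.711  1.831  0.135  1.248 -0.193] p [ 0.4817 -0.0128  0.1834] tilt [-0.0629 -0.0245] yaw 89.29
23.83 q [ 0.531  0.178 -0.735  1.829  0.138  1.249 -0.26 ] p [0.4818 0.0195 0.1833] tilt [-0.0614 -0.0252] yaw 89.37
```

```bash
for i in 1 2 3; do python3 -m jog '{"offset":[[0,0,0.04],[0,0,0.04],[0,0,0],[0,0,0],[0,0,-0.04],[0,0,-0.04],[0,0,0],[0,0,0]],"turn":[0,0,0,0,0,0,0,0],"claw":[0.04,0.04,0.04,0.04,0.04,0.04,0.04,0.04]}' >/dev/null;python3 q.py; done
```

```text
24.5 q [ 0.538  0.169 -0.74   1.817  0.132  1.263 -0.254] p [0.4835 0.0195 0.1924] tilt [-0.0573 -0.0237] yaw 89.36
25.17 q [ 0.544  0.153 -0.745  1.794  0.122  1.285 -0.245] p [0.488 0.021 0.21 ] tilt [-0.0439 -0.0231] yaw 89.41
25.83 q [ 0.549  0.136 -0.75   1.768  0.112  1.31  -0.236] p [0.4919 0.0234 0.2288] tilt [-0.0311 -0.0221] yaw 89.57
```

```bash
for i in 1 2; do python3 -m jog '{"offset":[[0,0,0.04],[0,0,0.04],[0,0,0.02],[0,0,0],[0,0,-0.04],[0,0,-0.04],[0,0,0],[0,0,0]],"turn":[0,0,0,0,0,0,0,0],"claw":[0.04,0.04,0.04,0.04,0.04,0.04,0.04,0.04]}' >/dev/null;python3 q.py; done
for i in 1 2; do python3 -m jog '{"offset":[[-0.03,0,0],[-0.03,0,0],[0,0,0],[0,0,0],[0.03,0,0],[0.03,0,0],[0,0,0],[0,0,0]],"turn":[0,0,0,0,0,0,0,0],"claw":[0.04,0.04,0.04,0.04,0.04,0.04,0.04,0.04]}' >/dev/null;python3 q.py; done
```

```text
26.5 q [ 0.55   0.138 -0.754  1.777  0.116  1.289 -0.239] p [0.4947 0.0253 0.2241] tilt [-0.0193 -0.021 ] yaw 89.72
27.17 q [ 0.55   0.143 -0.759  1.787  0.121  1.266 -0.244] p [0.4973 0.027  0.2176] tilt [-0.0093 -0.0198] yaw 89.87
27.83 q [ 0.552  0.132 -0.762  1.776  0.116  1.276 -0.241] p [0.499  0.0294 0.227 ] tilt [-0.0006 -0.0199] yaw 89.96
28.5 q [ 0.551  0.129 -0.765  1.774  0.113  1.28  -0.24 ] p [0.4986 0.0318 0.2294] tilt [ 0.0003 -0.0189] yaw 90.15
```

```bash
python3 -m jog '{"offset":[[0,0,0],[0,0,0],[0,0,0],[0,0,0],[0,0,0],[0,0,0],[0,0,0],[0,0,0]],"turn":[7,7,7,0,-7,-7,-7,0],"claw":[0.04,0.04,0.04,0.04,0.04,0.04,0.04,0.04]}' >/dev/null;python3 q.py
python3 -m jog '{"offset":[[0.04,0,0],[0.04,0,0],[0,0,0],[0,0,0],[0,0,0],[0,0,0],[0,0,0],[0,0,0]],"turn":[0,0,0,0,0,0,0,0],"claw":[0.04,0.04,0.04,0.04,0.04,0.04,0.04,0.04]}' >/dev/null;python3 q.py
python3 -m jog '{"offset":[[-0.005,0,0],[-0.01,0,0],[-0.01,0,0],[-0.01,0,0],[-0.01,0,0],[-0.01,0,0],[-0.01,0,0],[-0.01,0,0]],"turn":[0,0,0,0,0,0,0,0],"claw":[0.04,0.04,0.04,0.04,0.04,0.04,0.04,0.04]}' >/dev/null;python3 q.py
python3 -m jog '{"offset":[[-0.04,0,0],[-0.04,0,0],[0,0,0],[0,0,0],[0,0,0],[0,0,0],[0,0,0],[0,0,0]],"turn":[0,0,0,0,0,0,0,0],"claw":[0.04,0.04,0.04,0.04,0.04,0.04,0.04,0.04]}' >/dev/null;python3 q.py
python3 -m jog '{"offset":[[0.005,0,0],[0.01,0,0],[0.01,0,0],[0.01,0,0],[0.01,0,0],[0.01,0,0],[0.01,0,0],[0.01,0,0]],"turn":[0,0,0,0,0,0,0,0],"claw":[0.04,0.04,0.04,0.04,0.04,0.04,0.04,0.04]}' >/dev/null;python3 q.py
```

```text
29.17 q [ 0.552  0.128 -0.766  1.773  0.112  1.282 -0.226] p [0.4982 0.0321 0.2302] tilt [-0.0002 -0.0189] yaw 90.94
29.83 q [ 0.436  0.17  -0.824  1.746  0.149  1.29  -0.419] p [0.4976 0.1105 0.2287] tilt [-0.0004 -0.0199] yaw 90.28
30.5 q [ 0.563  0.124 -0.761  1.775  0.111  1.282 -0.228] p [0.4976 0.0244 0.2305] tilt [-0.0003 -0.0212] yaw 89.96
31.17 q [ 0.676  0.114 -0.686  1.774  0.099  1.28  -0.044] p [ 0.4955 -0.0669  0.2326] tilt [ 0.0001 -0.023 ] yaw 89.47
31.83 q [ 0.573  0.117 -0.758  1.78   0.107  1.281 -0.217] p [0.4958 0.0185 0.2309] tilt [ 0.0006 -0.0226] yaw 89.75
```

```bash
python3 -m jog '{"offset":[[0.015,-0.007,0],[0.03,-0.012,0],[0.03,-0.013,-0.005],[0.03,-0.013,-0.005],[0.03,-0.013,-0.005],[0.03,-0.013,-0.005],[0.03,-0.013,-0.005],[0.03,-0.013,-0.005]],"turn":[0,0,0,0,0,0,0,0],"claw":[0.04,0.04,0.04,0.04,0.04,0.04,0.04,0.04]}' >/dev/null;python3 q.py
python3 -m jog '{"offset":[[0.03,-0.014,-0.005],[0.03,-0.014,-0.005],[0.03,-0.014,-0.005],[0.02,-0.01,-0.005],[0.01,-0.005,0],[0,0,0],[0,0,0]],"turn":[0,0,0,0,0,0,0],"claw":[0.04,0.04,0.04,0.04,0.04,0.04,0.04]}' >/dev/null;python3 q.py
python3 -m jog '{"offset":[[0,0,0.04],[0,0,0.04],[0,0,0.02],[0,0,0],[0,0,-0.04],[0,0,-0.04],[0,0,0],[0,0,0]],"turn":[0,0,0,0,0,0,0,0],"claw":[0.04,0.04,0.04,0.04,0.04,0.04,0.04,0.04]}' >/dev/null;python3 q.py
```

```text
32.5 q [ 0.297  0.061 -0.995  1.785  0.072  1.338 -0.726] p [0.3958 0.2547 0.2558] tilt [ 0.0005 -0.0233] yaw 89.3
33.08 q [ 0.017  0.21  -1.104  1.658  0.201  1.406 -1.115] p [0.3279 0.3919 0.2761] tilt [ 0.0028 -0.0182] yaw 89.97
33.75 q [ 0.025  0.218 -1.1    1.69   0.21   1.373 -1.119] p [0.3316 0.3858 0.2579] tilt [ 0.0029 -0.0208] yaw 89.46
```

```bash
python3 -m jog '{"offset":[[0.03,0.025,0],[0.03,0.025,0],[0,0,0],[0,0,0],[-0.03,-0.025,0],[-0.03,-0.025,0],[0,0,0],[0,0,0]],"turn":[0,0,0,0,0,0,0,0],"claw":[0.04,0.04,0.04,0.04,0.04,0.04,0.04,0.04]}' >/dev/null;python3 q.py
python3 -m jog '{"offset":[[0.025,-0.03,0],[0.025,-0.03,0],[0,0,0],[0,0,0],[-0.025,0.03,0],[-0.025,0.03,0],[0,0,0],[0,0,0]],"turn":[0,0,0,0,0,0,0,0],"claw":[0.04,0.04,0.04,0.04,0.04,0.04,0.04,0.04]}' >/dev/null;python3 q.py
python3 -m jog '{"offset":[[0,0,-0.04],[0,0,-0.04],[0,0,0],[0,0,0],[0,0,0.04],[0,0,0.04],[0,0,0],[0,0,0]],"turn":[0,0,0,0,0,0,0,0],"claw":[0.04,0.04,0.04,0.04,0.04,0.04,0.04,0.04]}' >/dev/null;python3 q.py
```

```text
34.42 q [ 0.05   0.225 -1.119  1.693  0.219  1.379 -1.127] p [0.3341 0.3801 0.2563] tilt [-0.0007 -0.0276] yaw 88.84
35.08 q [ 0.058  0.215 -1.122  1.693  0.216  1.379 -1.122] p [0.3353 0.3787 0.2599] tilt [ 0.0064 -0.0262] yaw 88.75
35.75 q [ 0.063  0.211 -1.122  1.689  0.213  1.382 -1.12 ] p [0.337  0.3778 0.2627] tilt [ 0.0086 -0.0249] yaw 88.54
```

```bash
python3 -m jog '{"offset":[[-0.015,0.005,0],[-0.03,0.01,0],[-0.035,0.012,0],[-0.035,0.012,0],[-0.035,0.012,0],[-0.035,0.01,0],[-0.035,0.008,0],[-0.035,0.006,0]],"turn":[0,0,0,0,0,0,0,0],"claw":[0.04,0.04,0.04,0.04,0.04,0.04,0.04,0.04]}' >/dev/null;python3 q.py
python3 -m jog '{"offset":[[-0.035,0,0],[-0.035,0,0],[-0.035,0,0],[-0.035,0,0],[-0.035,0,0],[-0.035,-0.005,0],[-0.035,-0.005,0],[-0.035,-0.005,0]],"turn":[0,0,0,0,0,0,0,0],"claw":[0.04,0.04,0.04,0.04,0.04,0.04,0.04,0.04]}' >/dev/null;python3 q.py
python3 -m jog '{"offset":[[-0.035,-0.01,0],[-0.035,-0.01,0],[-0.035,-0.01,0],[-0.03,-0.01,0],[-0.02,-0.005,0],[-0.01,-0.005,0],[0,0,0],[0,0,0]],"turn":[0,0,0,0,0,0,0,0],"claw":[0.04,0.04,0.04,0.04,0.04,0.04,0.04,0.04]}' >/dev/null;python3 q.py
```

```text
36.42 q [ 0.521 -0.142 -0.841  1.857 -0.088  1.368 -0.301] p [0.4076 0.1249 0.2829] tilt [ 0.0169 -0.0149] yaw 89.86
37.08 q [ 0.75  -0.151 -0.414  1.85  -0.057  1.389  0.357] p [ 0.3963 -0.164   0.306 ] tilt [ 0.0381 -0.018 ] yaw 90.47
37.75 q [ 0.903 -0.034 -0.199  1.714 -0.02   1.403  0.713] p [ 0.3464 -0.344   0.3243] tilt [ 0.0523 -0.027 ] yaw 90.33
```

```bash
for i in 1 2 3; do
python3 -m jog '{"offset":[[-0.028,0.028,0.005],[-0.028,0.028,0.005],[0,0,0],[0,0,0],[0.028,-0.028,0.005],[0.028,-0.028,0.005],[0,0,0],[0,0,0]],"turn":[0,0,0,0,0,0,0,0],"claw":[0.04,0.04,0.04,0.04,0.04,0.04,0.04,0.04]}' >/dev/null;python3 q.py;done
```

```text
38.42 q [ 0.896 -0.028 -0.214  1.751 -0.025  1.367  0.707] p [ 0.3526 -0.3338  0.3036] tilt [ 0.051  -0.0181] yaw 91.15
39.08 q [ 0.893 -0.023 -0.225  1.789 -0.025  1.327  0.703] p [ 0.3552 -0.3273  0.283 ] tilt [ 0.0499 -0.0145] yaw 91.63
39.75 q [ 0.894 -0.013 -0.233  1.822 -0.024  1.285  0.699] p [ 0.3569 -0.3249  0.2624] tilt [ 0.0498 -0.0134] yaw 91.8
```

```bash
for i in 1 2 3; do
python3 -m jog '{"offset":[[-0.028,0.028,0],[-0.028,0.028,0],[0,0,0],[0,0,0],[0.028,-0.028,0],[0.028,-0.028,0],[0,0,0],[0,0,0]],"turn":[0,0,0,0,0,0,0,0],"claw":[0.04,0.04,0.04,0.04,0.04,0.04,0.04,0.04]}' >/dev/null;python3 q.py;done
```

```text
40.42 q [ 0.897 -0.013 -0.238  1.824 -0.024  1.285  0.698] p [ 0.3566 -0.3234  0.2612] tilt [ 0.0477 -0.0114] yaw 91.86
41.08 q [ 0.9   -0.011 -0.242  1.827 -0.024  1.284  0.697] p [ 0.3559 -0.3224  0.259 ] tilt [ 0.045  -0.0089] yaw 91.86
41.75 q [ 0.904 -0.009 -0.246  1.831 -0.024  1.283  0.696] p [ 0.3548 -0.3214  0.2559] tilt [ 0.0412 -0.0057] yaw 91.84
```

```bash
python3 -m jog '{"offset":[[-0.029,0.029,0],[-0.029,0.029,0],[-0.029,0.029,0],[0,0,0],[0.029,-0.029,0],[0.029,-0.029,0],[0.029,-0.029,0],[0,0,0]],"turn":[0,0,0,0,0,0,0,0],"claw":[0.04,0.04,0.04,0.04,0.04,0.04,0.04,0.04]}' >/dev/null;python3 q.py
python3 -m jog '{"offset":[[-0.028,0.028,0],[-0.028,0.028,0],[0,0,0],[0,0,0],[0.01,-0.01,0],[0.02,-0.02,0],[0.02,-0.02,0],[0.01,-0.01,0]],"turn":[0,0,0,0,0,0,0,0],"claw":[0.04,0.04,0.04,0.04,0.04,0.04,0.04,0.04]}' >/dev/null;python3 q.py
```

```text
42.42 q [ 0.91   0.002 -0.253  1.831 -0.022  1.278  0.694] p [ 0.3556 -0.3225  0.2509] tilt [ 0.0371 -0.0018] yaw 91.78
43.08 q [ 0.914 -0.012 -0.256  1.842 -0.025  1.275  0.695] p [ 0.3527 -0.3197  0.2522] tilt [ 0.0412 -0.006 ] yaw 91.75
```

```bash
python3 -m jog '{"offset":[[-0.01,0.01,0],[-0.02,0.02,0],[-0.02,0.02,0],[-0.01,0.01,0],[0.028,-0.028,0],[0.028,-0.028,0],[0,0,0],[0,0,0]],"turn":[0,0,0,0,0,0,0,0],"claw":[0.04,0.04,0.04,0.04,0.04,0.04,0.04,0.04]}' >/dev/null;python3 q.py
python3 -m jog '{"offset":[[-0.01,0.01,0],[-0.02,0.02,0],[-0.02,0.02,0],[-0.01,0.01,0],[0.028,-0.028,0],[0.028,-0.028,0],[0,0,0],[0,0,0]],"turn":[0,0,0,0,0,0,0,0],"claw":[0.04,0.04,0.04,0.04,0.04,0.04,0.04,0.04]}' >/dev/null;python3 q.py
```

```text
43.75 q [ 0.916 -0.002 -0.259  1.835 -0.023  1.275  0.694] p [ 0.3552 -0.3221  0.2508] tilt [ 0.0397 -0.0041] yaw 91.72
44.42 q [ 0.918  0.024 -0.262  1.813 -0.017  1.272  0.691] p [ 0.363  -0.3292  0.2492] tilt [ 0.0402 -0.0021] yaw 91.68
```

```bash
python3 -m jog '{"offset":[[0.015,0.005,0],[0.03,0.01,0],[0.035,0.012,0],[0.035,0.012,0],[0.035,0.012,0],[0.035,0.012,0],[0.035,0.01,0],[0.035,0.01,0]],"turn":[0,0,0,0,0,0,0,0],"claw":[0.04,0.04,0.04,0.04,0.04,0.04,0.04,0.04]}' >/dev/null;python3 q.py
python3 -m jog '{"offset":[[0.03,0.01,0],[0.02,0.006,0],[0.01,0.004,0],[0,0,0],[0,0,0],[0,0,0]],"turn":[0,0,0,0,0,0],"claw":[0.04,0.04,0.04,0.04,0.04,0.04]}' >/dev/null;python3 q.py
for i in 1 2; do
python3 -m jog '{"offset":[[0,-0.04,0],[0,-0.01,0],[0,0,0],[0,0,0],[0,0.04,0],[0,0.01,0],[0,0,0],[0,0,0]],"turn":[0,0,0,0,0,0,0,0],"claw":[0.04,0.04,0.04,0.04,0.04,0.04,0.04,0.04]}' >/dev/null;python3 q.py;done
```

```text
45.08 q [ 0.663 -0.082 -0.569  1.886 -0.039  1.27   0.118] p [ 0.4459 -0.0725  0.2587] tilt [ 0.0548 -0.0121] yaw 90.78
45.58 q [ 0.585 -0.044 -0.665  1.838 -0.011  1.27  -0.05 ] p [4.718e-01 3.000e-04 2.657e-01] tilt [ 0.0689 -0.0104] yaw 91.56
46.25 q [ 0.606 -0.038 -0.669  1.837 -0.009  1.269 -0.046] p [ 0.4724 -0.0083  0.2636] tilt [ 0.0658 -0.0102] yaw 90.82
46.92 q [ 0.62  -0.035 -0.679  1.839 -0.01   1.267 -0.046] p [ 0.4719 -0.0099  0.2616] tilt [ 0.0632 -0.0091] yaw 90.64
```

```bash
python3 -m jog '{"offset":[[0,0.02,0],[0,0.02,0],[0,0.02,0],[0,0.02,0],[0,0.02,0],[0,0.02,0],[0,0.01,0],[0,0,0]],"turn":[0,0,0,0,0,0,0,0],"claw":[0.04,0.04,0.04,0.04,0.04,0.04,0.04,0.04]}' >/dev/null;python3 q.py
for i in 1 2; do
python3 -m jog '{"offset":[[0,-0.04,0],[0,-0.01,0],[0,0,0],[0,0,0],[0,0.04,0],[0,0.01,0],[0,0,0],[0,0,0]],"turn":[0,0,0,0,0,0,0,0],"claw":[0.04,0.04,0.04,0.04,0.04,0.04,0.04,0.04]}' >/dev/null;python3 q.py;done
```

```text
47.58 q [ 0.492  0.298 -0.69   1.507  0.219  1.341 -0.203] p [ 0.605  -0.0095  0.2734] tilt [ 0.0677 -0.0138] yaw 90.52
48.25 q [ 0.501  0.298 -0.699  1.519  0.221  1.342 -0.205] p [ 0.6    -0.0102  0.2684] tilt [ 0.0577 -0.0155] yaw 90.53
48.92 q [ 0.509  0.298 -0.707  1.526  0.223  1.342 -0.208] p [ 0.597  -0.0103  0.2654] tilt [ 0.0521 -0.0166] yaw 90.52
```

```bash
for i in 1 2 ; do
python3 -m jog '{"offset":[[0,-0.041,0],[0,-0.041,0],[0,-0.041,0],[0,0,0],[0,0.041,0],[0,0.041,0],[0,0.041,0],[0,0,0]],"turn":[0,0,0,0,0,0,0,0],"claw":[0.04,0.04,0.04,0.04,0.04,0.04,0.04,0.04]}' >/dev/null;python3 q.py;done
python3 -m jog '{"offset":[[0,-0.02,0],[0,0.02,0],[0,-0.02,0],[0,0.02,0],[0,-0.02,0],[0,0.02,0],[0,0,0],[0,0,0]],"turn":[0,0,0,0,0,0,0,0],"claw":[0.04,0.04,0.04,0.04,0.04,0.04,0.04,0.04]}' >/dev/null;python3 q.py
```

```text
49.58 q [ 0.542  0.292 -0.742  1.546  0.235  1.337 -0.222] p [ 0.5903 -0.0125  0.2627] tilt [ 0.0511 -0.0246] yaw 90.12
50.25 q [ 0.573  0.29  -0.779  1.56   0.249  1.334 -0.237] p [ 0.5856 -0.0141  0.2604] tilt [ 0.0509 -0.0314] yaw 89.77
50.92 q [ 0.58   0.303 -0.786  1.586  0.246  1.335 -0.235] p [ 0.5734 -0.0124  0.242 ] tilt [ 0.0139 -0.0241] yaw 90.22
```

```bash
python3 -m jog '{"offset":[[0.02,0,0],[-0.02,0,0],[0.02,0,0],[-0.02,0,0],[0.02,0,0],[-0.02,0,0],[0,0,0],[0,0,0]],"turn":[0,0,0,0,0,0,0,0],"claw":[0.04,0.04,0.04,0.04,0.04,0.04,0.04,0.04]}' >/dev/null;python3 q.py
python3 -m jog '{"offset":[[-0.02,0,0],[0.02,0,0],[-0.02,0,0],[0.02,0,0],[-0.02,0,0],[0.02,0,0],[0,0,0],[0,0,0]],"turn":[0,0,0,0,0,0,0,0],"claw":[0.04,0.04,0.04,0.04,0.04,0.04,0.04,0.04]}' >/dev/null;python3 q.py
```

```text
51.58 q [ 0.584  0.288 -0.79   1.583  0.242  1.334 -0.233] p [ 0.5749 -0.0111  0.2508] tilt [ 0.0302 -0.0266] yaw 90.2
52.25 q [ 0.588  0.277 -0.789  1.58   0.241  1.333 -0.233] p [ 0.5766 -0.0138  0.258 ] tilt [ 0.0433 -0.0315] yaw 89.85
```

```bash
python3 -m jog '{"offset":[[0.015,-0.015,0],[-0.015,0.015,0],[0.015,-0.015,0],[-0.015,0.015,0],[0.015,-0.015,0],[-0.015,0.015,0],[0,0,0],[0,0,0]],"turn":[0,0,0,0,0,0,0,0],"claw":[0.04,0.04,0.04,0.04,0.04,0.04,0.04,0.04]}' >/dev/null;python3 q.py
python3 -m jog '{"offset":[[-0.015,-0.015,0],[0.015,0.015,0],[-0.015,-0.015,0],[0.015,0.015,0],[-0.015,-0.015,0],[0.015,0.015,0],[0,0,0],[0,0,0]],"turn":[0,0,0,0,0,0,0,0],"claw":[0.04,0.04,0.04,0.04,0.04,0.04,0.04,0.04]}' >/dev/null;python3 q.py
```

```text
52.92 q [ 0.591  0.272 -0.795  1.589  0.237  1.333 -0.231] p [ 0.5724 -0.0107  0.2563] tilt [ 0.0387 -0.0304] yaw 90.18
53.58 q [ 0.603  0.274 -0.8    1.595  0.239  1.333 -0.231] p [ 0.5698 -0.0149  0.2534] tilt [ 0.0329 -0.0316] yaw 89.9
```

```bash
for i in 1 2 3; do
python3 -m jog '{"offset":[[-0.015,-0.0075,0],[-0.015,-0.0075,0],[-0.015,-0.0075,0],[-0.015,-0.0075,0],[-0.015,-0.0075,0],[-0.015,-0.0075,0],[-0.015,-0.0075,0],[-0.015,-0.0075,0]],"turn":[0,0,0,0,0,0,0,0],"claw":[0.04,0.04,0.04,0.04,0.04,0.04,0.04,0.04]}' >/dev/null;python3 q.py; done
python3 -m jog '{"offset":[[-0.015,-0.0075,0],[-0.015,-0.0075,0],[-0.01,-0.005,0],[-0.005,-0.0025,0],[0,0,0],[0,0,0]],"turn":[0,0,0,0,0,0],"claw":[0.04,0.04,0.04,0.04,0.04,0.04]}' >/dev/null;python3 q.py
```

```text
54.25 q [ 0.842  0.132 -0.739  1.707  0.119  1.293  0.088] p [ 0.5095 -0.1334  0.2589] tilt [ 0.0422 -0.0307] yaw 90.49
54.92 q [ 1.025  0.079 -0.622  1.734  0.062  1.282  0.401] p [ 0.4482 -0.2589  0.2654] tilt [ 0.0514 -0.0371] yaw 90.6
55.58 q [ 1.169  0.125 -0.506  1.67   0.061  1.288  0.667] p [ 0.3874 -0.3847  0.2725] tilt [ 0.0593 -0.045 ] yaw 90.74
56.08 q [ 1.218  0.163 -0.466  1.62   0.069  1.296  0.755] p [ 0.3629 -0.4348  0.2759] tilt [ 0.0623 -0.0495] yaw 90.53
```

```bash
for i in 1 2; do
python3 -m jog '{"offset":[[0.015,-0.013,0],[-0.015,0.013,0],[0.015,-0.013,0],[-0.015,0.013,0],[0.015,-0.013,0],[-0.015,0.013,0],[0,0,0],[0,0,0]],"turn":[0,0,0,0,0,0,0,0],"claw":[0.04,0.04,0.04,0.04,0.04,0.04,0.04,0.04]}' >/dev/null;python3 q.py; done
```

```text
56.75 q [ 1.215  0.17  -0.479  1.654  0.066  1.297  0.751] p [ 0.3604 -0.4169  0.2565] tilt [ 0.0392 -0.0165] yaw 91.39
57.42 q [ 1.214  0.174 -0.491  1.681  0.064  1.298  0.749] p [ 0.3573 -0.4026  0.2416] tilt [0.0206 0.0091] yaw 92.04
```

```bash
for i in 1 2 3; do
python3 -m jog '{"offset":[[0.015,0.004,0.001],[0.015,0.004,0.001],[0.015,0.004,0.001],[0.015,0.004,0.001],[0.015,0.004,0.001],[0.015,0.004,0.001],[0.015,0.004,0.001],[0.015,0.004,0.001]],"turn":[0,0,0,0,0,0,0,0],"claw":[0.04,0.04,0.04,0.04,0.04,0.04,0.04,0.04]}' >/dev/null;python3 q.py; done
python3 st.py .455 .002 .15 88.5
```

```text
58.08 q [ 1.117  0.02  -0.595  1.843 -0.004  1.261  0.56 ] p [ 0.3888 -0.2704  0.2379] tilt [0.0255 0.0027] yaw 92.1
58.75 q [ 0.991 -0.072 -0.74   1.929 -0.055  1.24   0.312] p [ 0.4176 -0.1326  0.231 ] tilt [ 0.0266 -0.0031] yaw 92.46
59.42 q [ 0.853 -0.055 -0.928  1.927 -0.033  1.22  -0.015] p [0.4423 0.0046 0.2226] tilt [ 0.0283 -0.0108] yaw 92.8
t 59.42 p [0.4423 0.0046 0.2226] yawx 92.8 tilt [ 0.0283 -0.0108] F [ 0.4  0.1 -0.5] M [-0.03  0.    0.01] w 0.0402 q [ 0.85 -0.05 -0.93  1.93 -0.03  1.22 -0.02]
tool delta [-0.0023  0.0105  0.073 ]
turn (mod180) 4.3
```

```bash
python3 -m jog '{"offset":[[0,0.02,0],[0,-0.02,0],[0,0.02,0],[0,-0.02,0],[0,0.02,0],[0,-0.01,0],[0,0,0],[0,0,0]],"turn":[2,2,0,0,0,0,0,0],"claw":[0.04,0.04,0.04,0.04,0.04,0.04,0.04,0.04]}' >/dev/null
python3 st.py .455 .002 .15 88.5
```

```text
t 60.08 p [0.4393 0.0181 0.2048] yawx 89.28 tilt [-0.012   0.0098] F [ 0.2 -0.5 -0.4] M [-0.02 -0.01  0.05] w 0.0398 q [ 0.87  0.01 -0.99  1.93 -0.01  1.22 -0.13]
tool delta [-0.0165  0.0165  0.0545]
turn (mod180) 0.78
```

```bash
python3 -m jog '{"offset":[[-0.004,0.004,0.005],[-0.004,0.004,0.01],[-0.004,0.004,0.01],[-0.004,0.003,0.01],[0,0.0,0.01],[0,0,0.01],[0,0,0.005],[0,0,0]],"turn":[0,0,0,0,0,0,0,0],"claw":[0.035,0.035,0.035,0.035,0.035,0.035,0.035,0.035]}' >/dev/null
python3 st.py .455 .002 .05 88.5
python3 - <<'E'
from h import *
f=cams.grab_frame("wrist"); cv2.imwrite("pics/w10.png",f["color"][:,:,::-1])
E
```

```text
t 60.75 p [0.4574 0.0024 0.1449] yawx 89.35 tilt [ 0.002  -0.0027] F [ 0.7  0.2 -0.5] M [-0.01  0.01  0.  ] w 0.0351 q [ 0.83  0.14 -0.98  1.97  0.14  1.09 -0.22]
tool delta [-0.0002 -0.0026  0.0949]
turn (mod180) 0.85
```

View pics/w10.png

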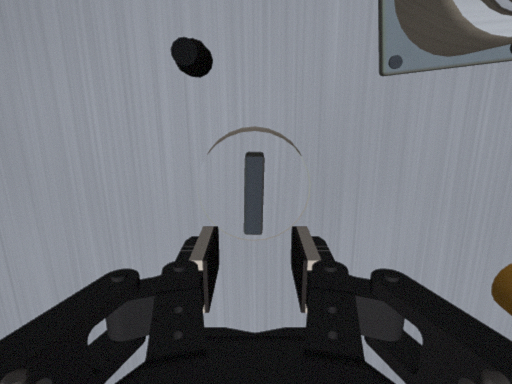

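Run:
```python
from h import *
f=cams.grab_frame("wrist"); crop(f,"w10c",190,110,320,260,4)
```

```text
(no output)
```

View pics/w10c.png

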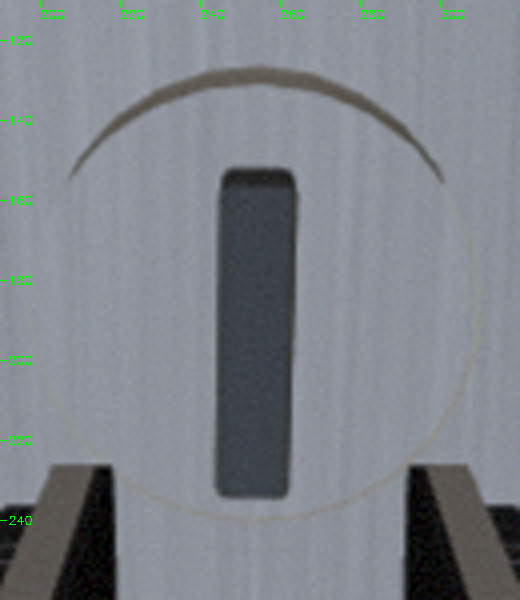

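```bash
python3 - <<'E'
from h import *
f=cams.grab_frame("wrist")
a=p2w(f,190+258/4,110+186/4,.053); b=p2w(f,190+252/4,110+496/4,.053); print(a,b,(a+b)/2,np.hypot(*(a-b)[:2]),np.degrees(np.arctan2(*(a-b)[1::-1])))
E
python3 st.py .455 .002 .05 88.5
```

```text
[0.45933404 0.03127172 0.053     ] [ 0.4575015  -0.02767014  0.053     ] [0.45841777 0.00180079 0.053     ] 0.058970337187961956 88.21921301863532
t 60.9 p [0.458  0.0024 0.1461] yawx 89.35 tilt [ 0.0031 -0.0027] F [ 0.4  0.1 -0.6] M [ 0.01 -0.01  0.05] w 0.0349 q [ 0.83  0.14 -0.98  1.97  0.14  1.09 -0.22]
tool delta [-0.0002 -0.0033  0.0961]
turn (mod180) 0.85
```

```bash
python3 -m jog '{"offset":[[0,0,0.005],[0,0,0.01],[0,0,0.01],[0,0,0.01],[0,0,0.01],[0,0,0.01],[0,0,0.01],[0,0,0.005]],"turn":[1,0,0,0,0,0,0,0],"claw":[0.035,0.035,0.035,0.035,0.035,0.035,0.035,0.035]}' >/dev/null
python3 st.py .457 .002 .048 88.3
python3 -m jog '{"offset":[[0,0,0],[0,0,0]],"turn":[0,0],"claw":[0.035,0.035]}' >/dev/null
python3 st.py .457 .002 .048 88.3
```

```text
t 61.57 p [0.4591 0.0019 0.0702] yawx 88.21 tilt [ 0.0058 -0.004 ] F [-0.4 -0.4  0.6] M [ 0.01  0.02 -0.06] w 0.0345 q [ 0.75  0.28 -0.93  2.04  0.28  0.95 -0.36]
tool delta [ 0.0001 -0.0022  0.0222]
turn (mod180) -0.09
t 61.73 p [0.458  0.0024 0.0682] yawx 88.25 tilt [ 0.0027 -0.0027] F [-0.   0.6  0.7] M [ 0.04 -0.02 -0.03] w 0.0346 q [ 0.75  0.28 -0.93  2.04  0.28  0.94 -0.36]
tool delta [-0.0003 -0.0011  0.0202]
turn (mod180) -0.05
```

```bash
python3 -m jog '{"offset":[[0,0,0.004],[0,-0.001,0.005],[0,0,0.005],[0,0,0.003],[0,0,0],[0,0,0]],"turn":[0,0,0,0,0,0],"claw":[0.035,0.035,0.035,0.035,0.035,0.035]}' >/dev/null
python3 st.py .457 .002 .048 88.3
```

```text
t 62.23 p [0.458  0.0022 0.0505] yawx 88.23 tilt [ 0.005  -0.0033] F [ 0.5 -0.9 -0.6] M [-0.  0. -0.] w 0.0352 q [ 0.73  0.31 -0.91  2.06  0.32  0.91 -0.39]
tool delta [-0.0002 -0.001   0.0025]
turn (mod180) -0.07
```

Close on the bar and check.

```bash
python3 -m jog '{"offset":[[0,0,0.003],[0,0,0],[0,0,0],[0,0,0],[0,0,0],[0,0,0],[0,0,0]],"turn":[0,0,0,0,0,0,0],"claw":[0.035,0.005,0.005,0.005,0.005,0.005,0.005]}' 70 >/dev/null
python3 st.py .457 .002 .048 88.3
python3 -m jog '{"offset":[[0,0,-0.005],[0,0,-0.005],[0,0,-0.005],[0,0,0],[0,0,0]],"turn":[0,0,0,0,0],"claw":[0.005,0.005,0.005,0.005,0.005]}' 70 >/dev/null
python3 st.py .457 .002 .048 88.3
python3 - <<'E'
from h import *
f=cams.grab_frame("scene"); crop(f,"s11",240,130,360,260,5)
f=cams.grab_frame("wrist"); cv2.imwrite("pics/w11.png",f["color"][:,:,::-1])
E
```

```text
t 62.82 p [0.4582 0.0022 0.0478] yawx 88.22 tilt [ 0.0054 -0.0037] F [-0.2  0.3 -0.5] M [0.05 0.11 0.  ] w 0.0126 q [ 0.73  0.32 -0.91  2.06  0.33  0.9  -0.4 ]
tool delta [-0.0002 -0.0012 -0.0002]
turn (mod180) -0.08
t 63.23 p [0.4578 0.0022 0.0644] yawx 88.23 tilt [ 0.0051 -0.0037] F [ 0.4 -0.9 -2.2] M [-0.01  0.01 -0.02] w 0.0124 q [ 0.75  0.29 -0.93  2.05  0.29  0.94 -0.37]
tool delta [-0.0001 -0.0009  0.0164]
turn (mod180) -0.07
```

View pics/s11.png

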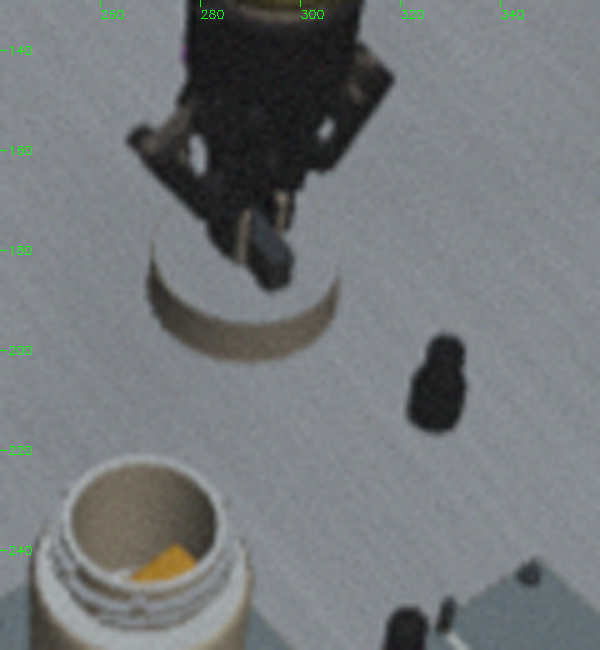

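View pics/w11.png

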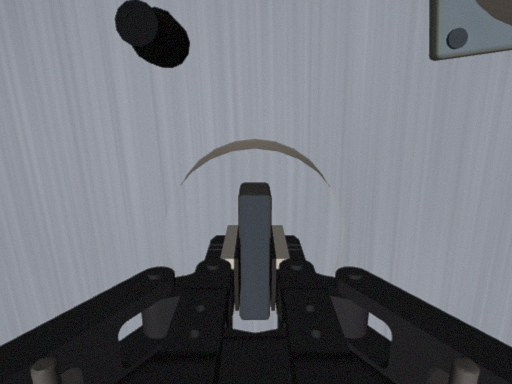

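```bash
python3 -m jog '{"offset":[[0,0,-0.008],[0,0,-0.012],[0,0,-0.015],[0,0,-0.015],[0,0,-0.015],[0,0,-0.015],[0,0,-0.012],[0,0,-0.008]],"turn":[0,0,0,0,0,0,0,0],"claw":[0.005,0.005,0.005,0.005,0.005,0.005,0.005,0.005]}' 70 >/dev/null
python3 -m jog '{"offset":[[0.003,0.003,0],[0.006,0.006,0],[0.008,0.008,0],[0.008,0.008,0],[0.008,0.008,0],[0.008,0.008,0],[0.008,0.008,0],[0.008,0.008,0]],"turn":[0,0,0,0,0,0,0,0],"claw":[0.005,0.005,0.005,0.005,0.005,0.005,0.005,0.005]}' 70 >/dev/null
python3 st.py .61 .147 .175 88.3
```

```text
t 64.67 p [0.5169 0.0612 0.1735] yawx 88.19 tilt [ 0.0034 -0.0058] F [-0.3 -0.5 -1.3] M [-0.03  0.   -0.06] w 0.0122 q [ 0.66  0.3  -0.99  1.79  0.27  1.2  -0.44]
tool delta [ 0.0887  0.0903 -0.0017]
turn (mod180) -0.11
```

```bash
python3 -m jog '{"offset":[[0.008,0.008,0],[0.008,0.008,0],[0.008,0.008,0],[0.008,0.008,0],[0.008,0.008,0],[0.008,0.008,0],[0.008,0.008,0],[0.008,0.008,0]],"turn":[0,0,0,0,0,0,0,0],"claw":[0.005,0.005,0.005,0.005,0.005,0.005,0.005,0.005]}' 70 >/dev/null
python3 st.py .61 .147 .175 88.3
```

```text
t 65.33 p [0.5851 0.1285 0.1674] yawx 88.16 tilt [-0.0049 -0.0041] F [ 0.5  0.6 -2. ] M [ 0.05 -0.02 -0.04] w 0.0124 q [ 0.42  0.49 -0.93  1.59  0.41  1.27 -0.61]
tool delta [ 0.0192  0.0243 -0.0078]
turn (mod180) -0.14
```

```bash
python3 -m jog '{"offset":[[0.005,0.006,-0.001],[0.005,0.006,-0.001],[0.004,0.005,-0.001],[0.002,0.003,-0.001],[0,0,0],[0,0,0]],"turn":[0,0,0,0,0,0],"claw":[0.005,0.005,0.005,0.005,0.005,0.005]}' 70 >/dev/null
python3 st.py .61 .147 .175 88.3
python3 - <<'E'
from h import *
f=cams.grab_frame("scene"); crop(f,"s12",200,130,350,290,4)
f=cams.grab_frame("wrist"); cv2.imwrite("pics/w12.png",f["color"][:,:,::-1])
E
```

```text
t 65.83 p [0.6073 0.1473 0.169 ] yawx 88.25 tilt [-0.0087 -0.0024] F [-0.7  0.1 -1.8] M [-0.   -0.01 -0.01] w 0.0123 q [ 0.35  0.55 -0.91  1.51  0.44  1.3  -0.64]
tool delta [-0.0002  0.0027 -0.006 ]
turn (mod180) -0.05
```

View pics/s12.png

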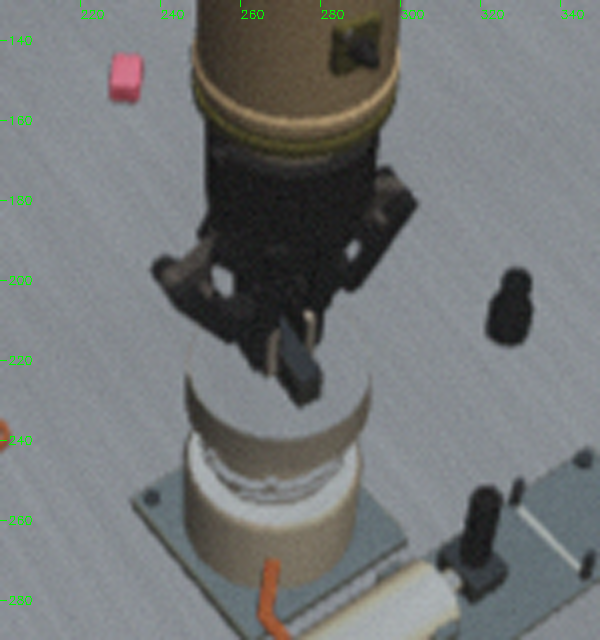

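View pics/w12.png

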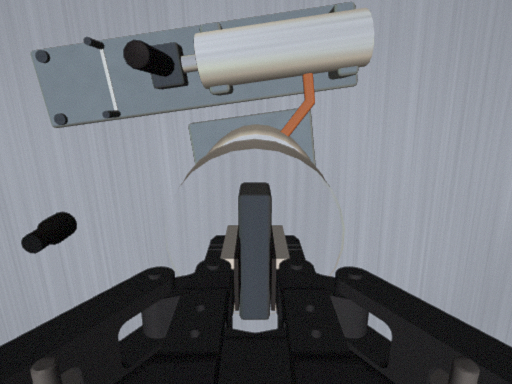

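```bash
python3 - <<'E'
from ov import *
s=readout.state(); T=s["eef_pos"]; lz=T[2]-.0478
for n,(u0,v0,u1,v1,k) in {"wrist":(170,100,340,250,4),"scene":(240,205,300,285,8)}.items():
    f=cams.grab_frame(n); im=np.ascontiguousarray(cv2.resize(f["color"][v0:v1,u0:u1,::-1],None,fx=k,fy=k,interpolation=cv2.INTER_CUBIC))
    circ(f,im,T,.047,lz,u0,v0,k,(0,255,0)); circ(f,im,T,.047,lz+.029,u0,v0,k,(0,255,255))
    for C,col in [((.607,.147),(0,0,255)),((.610,.147),(255,0,255))]:
        circ(f,im,C,.047,.072,u0,v0,k,col)
    cv2.imwrite(f"pics/ovl_{n}.png",im)
E
python3 st.py
```

```text
t 66.03 p [0.6071 0.1469 0.1692] yawx 88.23 tilt [-0.0085 -0.0029] F [ 0.4  0.5 -1.5] M [ 0.   -0.    0.02] w 0.0125 q [ 0.35  0.55 -0.91  1.51  0.44  1.3  -0.64]
```

View pics/ovl_wrist.png

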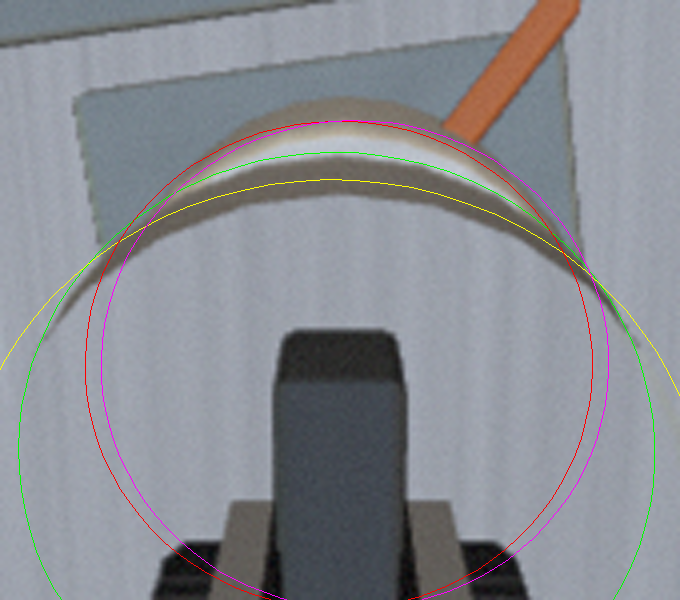

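View pics/ovl_scene.png

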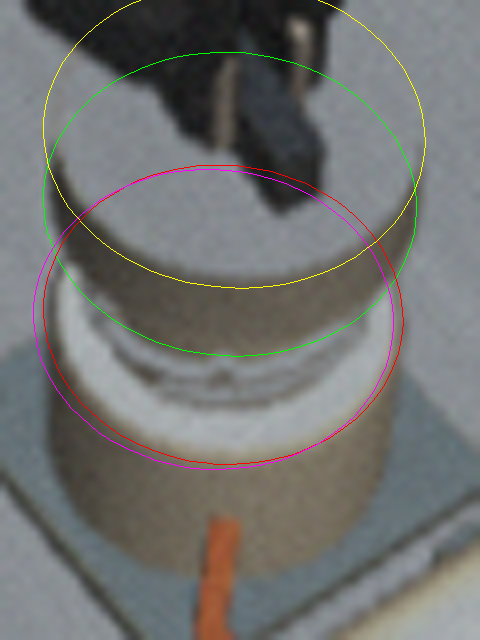

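```bash
python3 -m jog '{"offset":[[0,0,0.003],[0,0,0.004],[0,0,0.004],[0,0,0.003],[0,0,0.003],[0,0,0.002],[0,0,0],[0,0,0]],"turn":[0,0,0,0,0,0,0,0],"claw":[0.005,0.005,0.005,0.005,0.005,0.005,0.005,0.005]}' 70 >/dev/null
python3 st.py .607 .147 .14 88.3
```

```text
t 66.7 p [0.6064 0.1454 0.1477] yawx 88.16 tilt [-0.009  -0.0041] F [-0.3 -0.2 -2. ] M [ 0.05 -0.01  0.05] w 0.0126 q [ 0.35  0.57 -0.9   1.54  0.45  1.27 -0.65]
tool delta [0.0017 0.0006 0.0077]
turn (mod180) -0.14
```

```bash
python3 -m jog '{"offset":[[0.001,0,0.002],[0.001,0.001,0.002],[0,0,0.001],[0,0,0.001],[0,0,0],[0,0,0]],"turn":[0,0,0,0,0,0],"claw":[0.005,0.005,0.005,0.005,0.005,0.005]}' 70 >/dev/null
python3 st.py .607 .147 .14 88.3
python3 -m jog '{"offset":[[0,0,0.001],[0,0,0.001],[0,0,0.001],[0,0,0],[0,0,0]],"turn":[0,0,0,0,0],"claw":[0.005,0.005,0.005,0.005,0.005]}' 70 >/dev/null
python3 st.py .607 .147 .14 88.3
```

```text
t 67.2 p [0.6077 0.1479 0.1414] yawx 88.17 tilt [-0.0085 -0.0037] F [ 0.   0.7 -2.2] M [0.06 0.03 0.03] w 0.0121 q [ 0.34  0.58 -0.89  1.54  0.46  1.26 -0.65]
tool delta [-0.0009 -0.0007  0.0014]
turn (mod180) -0.13
t 67.62 p [0.608  0.1481 0.1395] yawx 88.16 tilt [-0.0073 -0.0039] F [-0.5  0.5 -1.4] M [-0.01 -0.03 -0.02] w 0.0124 q [ 0.34  0.58 -0.89  1.54  0.46  1.26 -0.65]
tool delta [-0.0011 -0.0009 -0.0005]
turn (mod180) -0.14
```

```bash
for i in 1 2 3; do
python3 -m jog '{"offset":[[0,0,0.001],[0,0,0.001],[0,0,0],[0,0,0]],"turn":[0,0,0,0],"claw":[0.005,0.005,0.005,0.005]}' 70 >/dev/null
python3 st.py .607 .147 .135 ; done
```

```text
t 67.95 p [0.6082 0.1482 0.1395] yawx 88.16 tilt [-0.0059 -0.0044] F [ 0.6  0.2 -2.7] M [ 0.   -0.03 -0.06] w 0.0125 q [ 0.34  0.58 -0.89  1.54  0.46  1.25 -0.66]
tool delta [-0.0013 -0.0011  0.0045]
t 68.28 p [0.6083 0.1484 0.1393] yawx 88.15 tilt [-0.0048 -0.005 ] F [-0.4  0.2 -1.3] M [ 0.02  0.01 -0.04] w 0.0124 q [ 0.34  0.58 -0.89  1.54  0.47  1.25 -0.66]
tool delta [-0.0014 -0.0013  0.0043]
t 68.62 p [0.6085 0.1485 0.1393] yawx 88.14 tilt [-0.0039 -0.0057] F [ 0.4  0.8 -0.2] M [-0.06  0.06 -0.04] w 0.0124 q [ 0.34  0.58 -0.89  1.54  0.47  1.25 -0.66]
tool delta [-0.0015 -0.0014  0.0043]
```

```bash
python3 -m jog '{"offset":[[0,0,0.003],[0,0,0.002],[0,0,0],[0,0,0]],"turn":[0,0,0,0],"claw":[0.005,0.005,0.005,0.005]}' 70 
python3 st.py .607 .147 .135
```

```text
time: 68.95
eef_pos: [0.6089, 0.1488, 0.1395]
ee_rot: [[0.033, 0.999, -0.001], [0.999, -0.033, -0.007], [-0.008, -0.001, -1.0]]
contact_force: [-0.4, -0.1, -3.0]
grip_width: 0.0124
t 68.95 p [0.6089 0.1488 0.1395] yawx 88.1 tilt [-0.0014 -0.0075] F [-0.4 -0.1 -3. ] M [ 0.01  0.01 -0.03] w 0.0124 q [ 0.34  0.57 -0.89  1.54  0.47  1.25 -0.66]
tool delta [-0.0018 -0.0018  0.0045]
```

```bash
for i in 1 2 ; do
python3 -m jog '{"offset":[[0,0,0.002],[0,0,0.002],[0,0,0.002],[0,0,0.002],[0,0,0.002],[0,0,0.002]],"turn":[-3,-3,-3,-3,-3,-3],"claw":[0.005,0.005,0.005,0.005,0.005,0.005]}' 70 >/dev/null
python3 st.py .607 .147 .135 ;done
```

```text
t 69.45 p [0.6103 0.1489 0.14  ] yawx 106.18 tilt [ 0.0033 -0.0097] F [-11.1  -3.5  23.3] M [-1.04  2.63 -1.04] w 0.012 q [ 0.37  0.6  -0.95  1.54  0.51  1.27 -0.37]
tool delta [-0.0008 -0.0036  0.005 ]
t 69.95 p [0.6114 0.1493 0.1407] yawx 124.36 tilt [ 0.007  -0.0102] F [-10.3  -3.7  24.4] M [-0.92  2.97 -1.34] w 0.0121 q [ 0.4   0.63 -1.01  1.54  0.56  1.28 -0.08]
tool delta [ 0.0007 -0.005   0.0057]
```

```bash
python3 -m jog '{"offset":[[0,-0.002,0],[0,-0.002,0],[0,0,0]],"turn":[0,0,0],"claw":[0.005,0.005,0.005]}' 70 >/dev/null
python3 st.py .607 .147 .135
python3 -m jog '{"offset":[[0,0,0.001],[0,0,0.001],[0,0,0.001],[0,0,0.001]],"turn":[-3,-3,-3,-3],"claw":[0.005,0.005,0.005,0.005]}' 70 >/dev/null
python3 st.py .607 .147 .135
python3 - <<'E'
from h import *
f=cams.grab_frame("scene"); crop(f,"s13",220,150,340,290,4)
E
```

```text
t 70.2 p [0.6086 0.1479 0.1418] yawx 124.52 tilt [ 0.0084 -0.0079] F [-1.  -1.1  2.5] M [-0.16  0.48 -0.03] w 0.012 q [ 0.41  0.62 -1.01  1.55  0.55  1.28 -0.08]
tool delta [ 0.0002 -0.0018  0.0068]
t 70.53 p [0.6106 0.1493 0.1413] yawx 136.66 tilt [ 0.0133 -0.005 ] F [-4.5 -2.1 12.1] M [-0.09  1.46 -0.75] w 0.0123 q [ 0.43  0.64 -1.05  1.55  0.58  1.28  0.12]
tool delta [ 0.0012 -0.0042  0.0063]
```

View pics/s13.png

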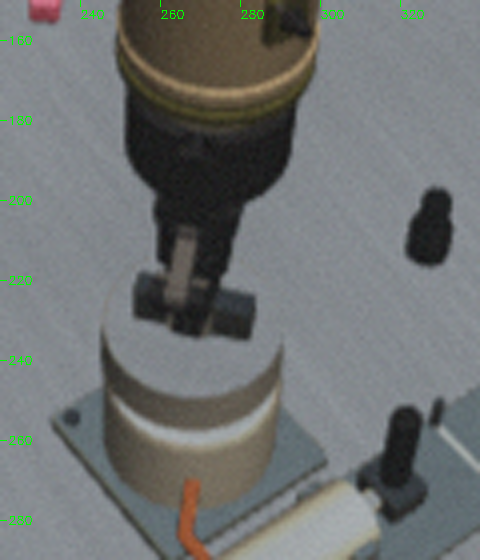

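```bash
python3 -m jog '{"offset":[[0,-0.002,0],[0,-0.002,0],[0,0,0.001],[0,0,0.001],[0,0,0.001],[0,0,0.001]],"turn":[0,0,-2,-2,-2,0],"claw":[0.005,0.005,0.005,0.005,0.005,0.005]}' 70 >/dev/null
python3 st.py .607 .147 .135
```

```text
t 71.08 p [0.6076 0.1455 0.1342] yawx 143.09 tilt [ 0.0114 -0.0046] F [-0.2 -2.2 12.1] M [-0.01  0.49  0.12] w 0.0124 q [ 0.45  0.65 -1.07  1.56  0.6   1.28  0.22]
tool delta [ 0.0013  0.0008 -0.0008]
```

```bash
python3 -m jog '{"offset":[[0,0,0],[0,0,0],[0,0,0.0005],[0,0,0.0005],[0,0,0.0005],[0,0,0.0005]],"turn":[0,4,5,5,5,5],"claw":[0.005,0.005,0.005,0.005,0.005,0.005]}' 80 >/dev/null
python3 st.py .607 .147 .135
```

```text
t 71.58 p [0.6062 0.146  0.1324] yawx 117.81 tilt [ 0.0079 -0.0036] F [-1.8  0.7  4.3] M [0.35 0.53 0.16] w 0.0125 q [ 0.41  0.61 -0.99  1.57  0.54  1.25 -0.18]
tool delta [ 0.0005  0.0012 -0.0026]
```

```bash
python3 -m jog '{"offset":[[0,0,0.0005],[0,0,0.0005],[0,0,0.0005],[0,0,0.0005],[0,0,0.0005],[0,0,0.0005]],"turn":[5,5,5,5,5,5],"claw":[0.005,0.005,0.005,0.005,0.005,0.005]}' 80 >/dev/null
python3 st.py .607 .147 .135
python3 -m jog '{"offset":[[0,0,0.0005],[0,0,0.0005],[0,0,0.0005],[0,0,0.0005],[0,0,0.0005],[0,0,0.0005]],"turn":[5,5,5,5,5,5],"claw":[0.005,0.005,0.005,0.005,0.005,0.005]}' 80 >/dev/null
python3 st.py .607 .147 .135
```

```text
t 72.08 p [0.6054 0.1475 0.13  ] yawx 85.82 tilt [ 0.0074 -0.002 ] F [-1.4 -0.6  3.5] M [0.01 0.42 0.14] w 0.0123 q [ 0.34  0.57 -0.89  1.57  0.47  1.22 -0.7 ]
tool delta [-0.0004  0.0017 -0.005 ]
t 72.58 p [0.6058 0.1468 0.1276] yawx 53.74 tilt [ 0.0089 -0.0033] F [-0.  -0.4  4.8] M [0.07 0.25 0.19] w 0.0125 q [ 0.27  0.53 -0.78  1.58  0.4   1.19 -1.22]
tool delta [ 0.0009  0.0009 -0.0074]
```

```bash
python3 -m jog '{"offset":[[0,0,0.0005],[0,0,0.0005],[0,0,0.0005]],"turn":[4,4,4],"claw":[0.005,0.005,0.005]}' 80 >/dev/null
python3 st.py .607 .147 .135
python3 -m jog '{"offset":[[0,0,0],[0,0,0],[0,0,0]],"turn":[4,4,4],"claw":[0.005,0.005,0.005]}' 80 >/dev/null
python3 st.py .607 .147 .135
python3 -m jog '{"offset":[[0,0,0],[0,0,0],[0,0,0]],"turn":[4,4,4],"claw":[0.005,0.005,0.005]}' 80 >/dev/null
python3 st.py .607 .147 .135
```

```text
t 72.83 p [0.6063 0.1462 0.127 ] yawx 40.76 tilt [ 0.0103 -0.0043] F [-0.9 -2.3  8.7] M [-0.42  0.66  0.21] w 0.0121 q [ 0.24  0.52 -0.74  1.58  0.38  1.18 -1.43]
tool delta [ 0.0011 -0.0001 -0.008 ]
t 73.08 p [0.6065 0.1458 0.1272] yawx 27.87 tilt [ 0.011  -0.0048] F [-1.3  0.4  0.6] M [0.32 0.46 0.14] w 0.0121 q [ 0.22  0.5  -0.69  1.58  0.35  1.17 -1.64]
tool delta [ 0.0011 -0.0007 -0.0078]
t 73.33 p [0.6061 0.1471 0.1269] yawx 15.15 tilt [ 0.011  -0.0035] F [1.8 0.5 1.7] M [0.27 0.02 1.34] w 0.0121 q [ 0.19  0.49 -0.65  1.58  0.33  1.16 -1.84]
tool delta [ 0.0009  0.0004 -0.0081]
```

```bash
python3 -m jog '{"offset":[[0,0,0],[0,0,0]],"turn":[3,3],"claw":[0.005,0.005]}' 80 >/dev/null
python3 st.py
python3 - <<'E'
from h import *
f=cams.grab_frame("scene"); crop(f,"s14",220,150,340,290,4)
f=cams.grab_frame("wrist"); cv2.imwrite("pics/w14.png",f["color"][:,:,::-1])
E
```

```text
t 73.5 p [0.6061 0.1477 0.127 ] yawx 8.96 tilt [ 0.0123 -0.0046] F [ 0.7 -1.2  2.4] M [-0.4   0.14  2.62] w 0.0122 q [ 0.17  0.49 -0.63  1.59  0.32  1.16 -1.95]
```

View pics/s14.png

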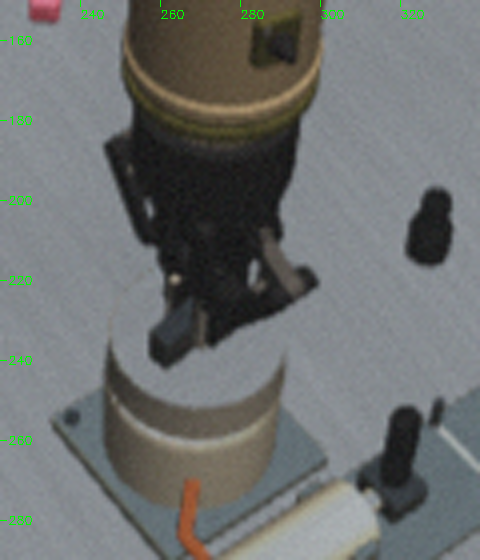

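View pics/w14.png

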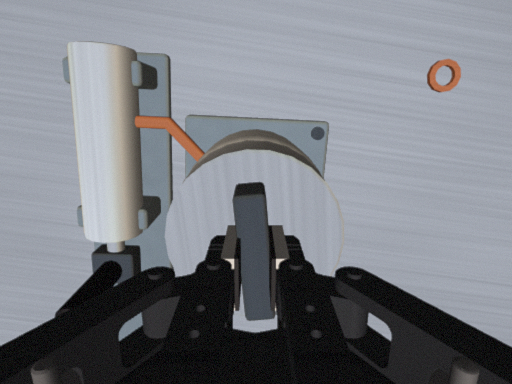

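```bash
python3 -m jog '{"offset":[[0,0,0],[0,0,0],[0,0,0],[0,0,0],[0,0,-0.005],[0,0,-0.008],[0,0,-0.01],[0,0,-0.01]],"turn":[0,0,0,0,0,0,0,0],"claw":[0.035,0.035,0.035,0.035,0.035,0.035,0.035,0.035]}' 40 >/dev/null
python3 -m jog '{"offset":[[0,0,-0.01],[0,0,-0.01],[0,0,-0.01],[0,0,-0.01],[0,0,-0.008],[0,0,-0.005],[0,0,0]],"turn":[0,0,0,0,0,0,0],"claw":[0.035,0.035,0.035,0.035,0.035,0.035,0.035]}' 40 >/dev/null
python3 st.py
python3 - <<'E'
from h import *
f=cams.grab_frame("scene"); crop(f,"s15",220,150,340,290,4)
f=cams.grab_frame("wrist"); cv2.imwrite("pics/w15.png",f["color"][:,:,::-1])
E
```

```text
t 74.85 p [0.6055 0.1476 0.224 ] yawx 8.98 tilt [ 0.0141 -0.0026] F [0.3 0.9 0.3] M [0.01 0.07 0.02] w 0.0351 q [ 0.19  0.41 -0.66  1.48  0.26  1.33 -1.91]
```

View pics/s15.png

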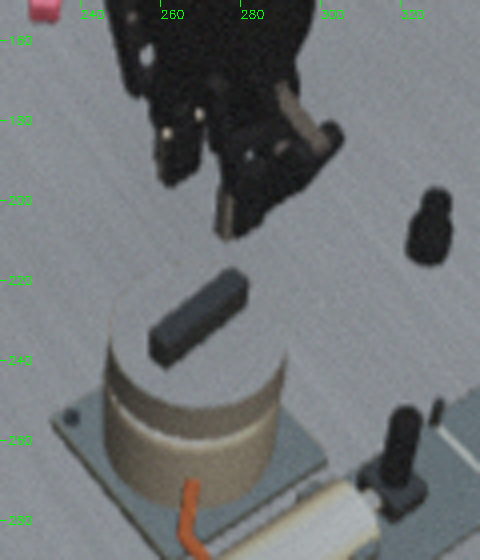

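View pics/w15.png

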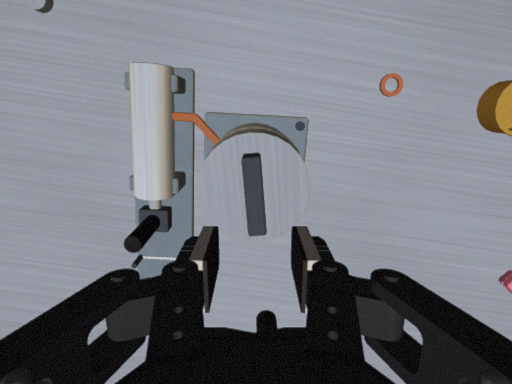

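Run:
```python
from h import *
f=cams.grab_frame("top"); crop(f,"t16",130,140,200,270,6)
g=cams.grab_frame("scene"); crop(g,"s16",295,240,375,300,8)
P=p2w(f,143.6,205.4,.106); print(P)
for yaw in (4.8,):
    y=np.radians(yaw); R=np.array([[np.cos(y),-np.sin(y)],[np.sin(y),np.cos(y)]])
    for c in [(.607,.147),(.6065,.1465)]:
        print("post in tester",R.T@(P[:2]-np.array(c)))
    print("axis pt at x=-60:",np.array([.607,.147])+R@np.array([-.06,.1]))
```

```text
[0.54059852 0.2403128  0.106     ]
post in tester [-0.05836039  0.09854187]
post in tester [-0.0578203   0.09899828]
axis pt at x=-60: [0.53884264 0.24162862]
```

View pics/t16.png

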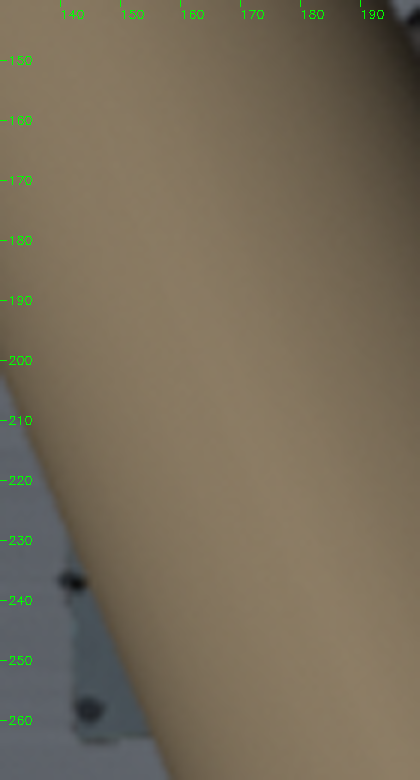

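View pics/s16.png

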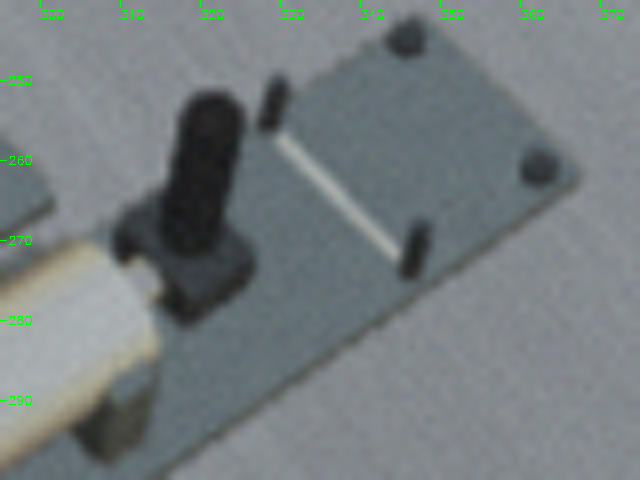

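```bash
python3 - <<'E'
from h import *
g=cams.grab_frame("scene")
print("post top",p2w(g,295+211/8,240+112/8,.106), "line",p2w(g,295+280/8,240+135/8,.008),p2w(g,295+400/8,240+258/8,.008))
print("top line",[.4825+.0035,.236-.002])
E
python3 st.py .541 .240 .2 94.8
```

```text
post top [0.54072103 0.24075467 0.106     ] line [0.48104889 0.21016209 0.008     ] [0.47610314 0.25777799 0.008     ]
top line [0.486, 0.23399999999999999]
t 75.1 p [0.6048 0.1472 0.2216] yawx 8.98 tilt [ 0.0111 -0.0032] F [0.1 0.  0.4] M [ 0.02 -0.08 -0.02] w 0.0345 q [ 0.19  0.41 -0.66  1.48  0.26  1.33 -1.91]
tool delta [-0.0487 -0.1017  0.0206]
turn (mod180) -85.82
```

```bash
python3 -m jog '{"offset":[[0,0,0],[0,0,0],[0,0,0],[0,0,0],[0,0,0],[0,0,0],[0,0,0],[0,0,0]],"turn":[-5,-6,-7,-7,-7,-7,-7,-7],"claw":[0.04,0.04,0.04,0.04,0.04,0.04,0.04,0.04]}' 40 >/dev/null
python3 -m jog '{"offset":[[0,0,0],[0,0,0],[0,0,0],[0,0,0],[0,0,0],[0,0,0],[0,0,0],[0,0,0]],"turn":[-7,-7,-7,-7,-5,0,0,0],"claw":[0.04,0.04,0.04,0.04,0.04,0.04,0.04,0.04]}' 40 >/dev/null
python3 st.py .5407 .2405 .2 95.3
```

```text
t 76.43 p [0.601  0.1453 0.211 ] yawx 97.19 tilt [-0.0047 -0.0053] F [-0.3 -0.4 -0.6] M [ 0.    0.01 -0.01] w 0.0398 q [ 0.37  0.5  -0.92  1.48  0.4   1.36 -0.46]
tool delta [ 0.1021 -0.0478  0.0108]
turn (mod180) 1.89
```

```bash
python3 -m jog '{"offset":[[0.006,-0.003,0],[0.01,-0.005,0],[0.013,-0.006,0],[0.014,-0.006,0],[0.014,-0.006,0],[0.014,-0.006,0],[0.012,-0.005,0],[0.006,-0.003,0]],"turn":[1,1,0,0,0,0,0,0],"claw":[0.04,0.04,0.04,0.04,0.04,0.04,0.04,0.04]}' 40 >/dev/null
python3 -m jog '{"offset":[[0.003,-0.002,0],[0,0,0],[0,0,0]],"turn":[0,0,0],"claw":[0.04,0.04,0.04]}' 40 >/dev/null
python3 st.py .5407 .2405 .085 95.3
python3 - <<'E'
from h import *
f=cams.grab_frame("wrist"); cv2.imwrite("pics/w17.png",f["color"][:,:,::-1])
E
```

```text
t 77.35 p [0.5498 0.2352 0.2093] yawx 93.38 tilt [-0.0057 -0.0076] F [-0.5  0.   0.3] M [-0.06  0.01 -0.02] w 0.0399 q [ 0.24  0.46 -0.95  1.54  0.38  1.35 -0.69]
tool delta [ 0.0067 -0.008   0.1243]
turn (mod180) -1.92
```

View pics/w17.png

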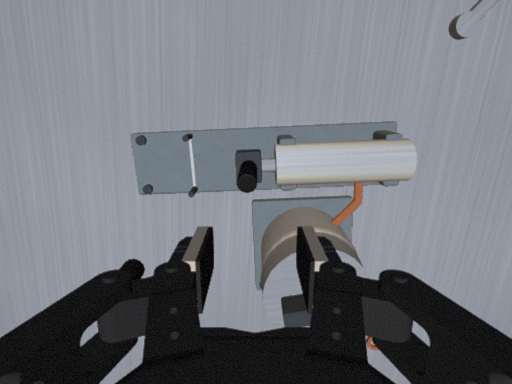

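```bash
python3 -m jog '{"offset":[[0.003,-0.003,0.005],[0.003,-0.003,0.01],[0.001,-0.002,0.01],[0,0,0.01],[0,0,0.01],[0,0,0.005],[0,0,0],[0,0,0]],"turn":[-1,-1,0,0,0,0,0,0],"claw":[0.04,0.04,0.04,0.04,0.04,0.04,0.04,0.04]}' 40 >/dev/null
python3 st.py .5407 .2405 .085 95.3
python3 - <<'E'
from h import *
f=cams.grab_frame("wrist"); cv2.imwrite("pics/w18.png",f["color"][:,:,::-1])
for v in (190,200,210): print(v,p2w(f,254,v,.106))
E
```

```text
t 78.07 p [0.5407 0.2381 0.1516] yawx 95.31 tilt [-0.0086 -0.0092] F [-0.4 -0.3  0. ] M [ 0.04  0.06 -0.  ] w 0.04 q [ 0.23  0.5  -0.93  1.62  0.42  1.25 -0.7 ]
tool delta [0.0029 0.0008 0.0665]
turn (mod180) 0.01
190 [0.53936287 0.25525743 0.106     ]
200 [0.53990906 0.24929979 0.106     ]
210 [0.54046512 0.24323441 0.106     ]
```

View pics/w18.png

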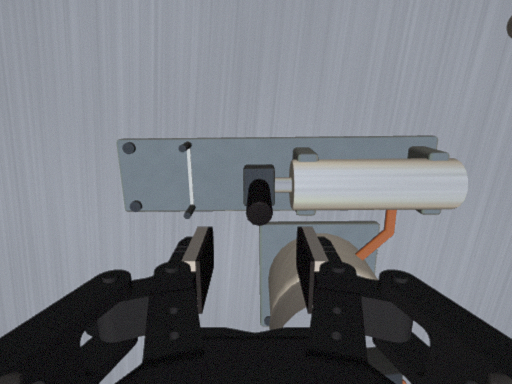

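```bash
python3 -m jog '{"offset":[[0.002,0.001,0.005],[0.002,0.001,0.008],[0,0,0.01],[0,0,0.01],[0,0,0.01],[0,0,0.008],[0,0,0.004],[0,0,0]],"turn":[0,0,0,0,0,0,0,0],"claw":[0.04,0.04,0.04,0.04,0.04,0.04,0.04,0.04]}' 40 >/dev/null
python3 st.py .542 .2415 .085 95.3
python3 - <<'E'
from h import *
f=cams.grab_frame("wrist"); cv2.imwrite("pics/w19.png",f["color"][:,:,::-1])
E
```

```text
t 78.78 p [0.5425 0.2424 0.091 ] yawx 95.3 tilt [-0.0077 -0.0088] F [-0.  -0.4 -0.4] M [ 0.04 -0.02 -0.02] w 0.0399 q [ 0.19  0.57 -0.89  1.67  0.48  1.15 -0.74]
tool delta [-0.0008 -0.0005  0.006 ]
turn (mod180) -0.0
```

View pics/w19.png

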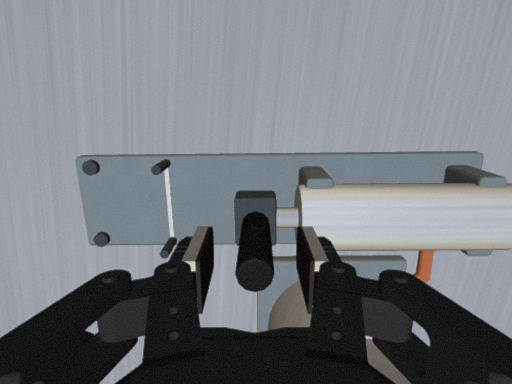

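```bash
python3 -m jog '{"offset":[[0,0,0.003],[0,0,0.003],[0,0,0],[0,0,0],[0,0,0],[0,0,0],[0,0,0],[0,0,0]],"turn":[0,0,0,0,0,0,0,0],"claw":[0.04,0.04,0.04,0.005,0.005,0.005,0.005,0.005]}' 60 >/dev/null
python3 st.py .542 .2415 .085 95.3
python3 -m jog '{"offset":[[0,0,0],[0,0,0]],"turn":[0,0],"claw":[0.005,0.005]}' 60 >/dev/null
python3 st.py .542 .2415 .085 95.3
```

```text
t 79.5 p [0.5425 0.2427 0.0863] yawx 95.3 tilt [-0.0067 -0.0088] F [ 1.3  0.7 -2.1] M [ 0.13 -0.25 -0.05] w 0.0143 q [ 0.19  0.58 -0.89  1.67  0.49  1.14 -0.75]
tool delta [-0.0011 -0.0006  0.0013]
turn (mod180) 0.0
t 79.67 p [0.5425 0.2427 0.0863] yawx 95.3 tilt [-0.0066 -0.0086] F [-1.5 -1.2 -1. ] M [-0.01 -0.03 -0.06] w 0.0145 q [ 0.19  0.58 -0.89  1.67  0.49  1.14 -0.75]
tool delta [-0.0012 -0.0006  0.0013]
turn (mod180) 0.0
```

```bash
python3 -m jog '{"offset":[[0,-0.004,0],[0,-0.006,0],[0,-0.008,0],[0,-0.008,0],[0,-0.008,0],[0,-0.008,0],[0,-0.006,0],[0,-0.003,0]],"turn":[0,0,0,0,0,0,0,0],"claw":[0.005,0.005,0.005,0.005,0.005,0.005,0.005,0.005]}' 60 >/dev/null
python3 st.py .4828 .2372 .0863 95.3
```

```text
t 80.33 p [0.4934 0.2376 0.0864] yawx 95.12 tilt [ 0.0051 -0.0034] F [  7.6   3.5 -10.4] M [ 0.65 -1.19  0.06] w 0.0142 q [ 0.24  0.48 -0.94  1.81  0.44  1.08 -0.77]
tool delta [ 0.0006 -0.0106  0.0001]
turn (mod180) -0.18
```

```bash
python3 -m jog '{"offset":[[0,-0.005,0],[0,-0.004,0],[0,-0.001,0]],"turn":[0,0,0],"claw":[0.005,0.005,0.005]}' 60 >/dev/null
python3 st.py .4828 .2372 .0863 95.3
python3 - <<'E'
from h import *
f=cams.grab_frame("wrist"); cv2.imwrite("pics/w20.png",f["color"][:,:,::-1])
g=cams.grab_frame("scene"); crop(g,"s20",295,215,375,300,8)
E
python3 st.py .4828 .2372 .0863 95.3
```

```text
t 80.58 p [0.4841 0.2366 0.0864] yawx 95.07 tilt [ 0.0108 -0.0009] F [  8.5   4.3 -10.6] M [ 0.71 -1.07  0.06] w 0.0147 q [ 0.25  0.46 -0.95  1.83  0.43  1.06 -0.77]
tool delta [ 0.0007 -0.0012  0.0001]
turn (mod180) -0.23
t 80.68 p [0.4842 0.2366 0.0864] yawx 95.07 tilt [ 0.0107 -0.0008] F [ 7.3  4.2 -9.3] M [ 0.5  -0.98  0.05] w 0.0147 q [ 0.25  0.46 -0.95  1.83  0.43  1.06 -0.77]
tool delta [ 0.0007 -0.0014  0.0001]
turn (mod180) -0.23
```

View pics/w20.png

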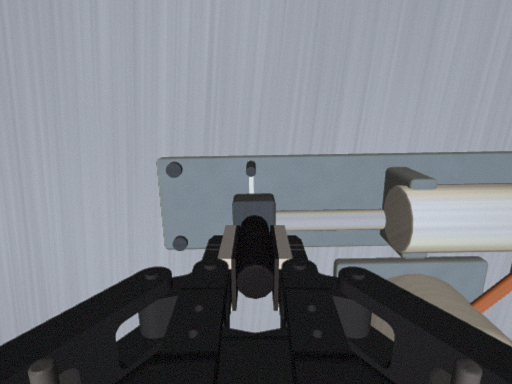

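View pics/s20.png

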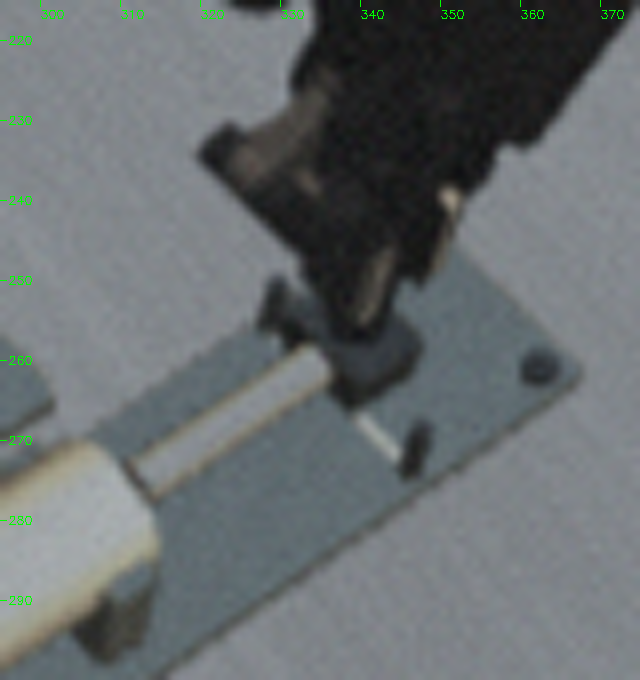

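```bash
python3 -m jog '{"offset":[[0,-0.0015,0],[0,-0.0005,0],[0,-0.0005,0],[0,-0.0005,0]],"turn":[0,0,0,0],"claw":[0.005,0.005,0.005,0.005]}' 60 >/dev/null
python3 st.py .4828 .2372 .0863 95.3
python3 -m jog '{"offset":[[0,-0.0005,0],[0,-0.0005,0],[0,-0.0005,0],[0,-0.0005,0]],"turn":[0,0,0,0],"claw":[0.005,0.005,0.005,0.005]}' 60 >/dev/null
python3 st.py .4828 .2372 .0863 95.3
```

```text
t 81.02 p [0.4828 0.2365 0.0864] yawx 94.99 tilt [0.0169 0.0028] F [ 8.7  3.3 -8.3] M [ 0.45 -0.74  0.08] w 0.0143 q [ 0.25  0.45 -0.95  1.84  0.43  1.05 -0.78]
tool delta [0.0007 0.0001 0.0001]
turn (mod180) -0.31
t 81.35 p [0.4821 0.2364 0.0864] yawx 94.92 tilt [0.0224 0.0061] F [ 8.3  3.8 -7.3] M [ 0.34 -0.53  0.16] w 0.0142 q [ 0.26  0.44 -0.95  1.85  0.43  1.04 -0.78]
tool delta [0.0007 0.0008 0.0001]
turn (mod180) -0.38
```

```bash
python3 -m jog '{"offset":[[0,0,0],[0,0,0],[0,0,0],[0,0,0],[0,0,0],[0,0,0]],"turn":[0,0,0,0,0,0],"claw":[0.005,0.005,0.005,0.005,0.005,0.005]}' 60 >/dev/null
python3 st.py .4828 .2372 .0863 95.3
python3 -m jog '{"offset":[[0,0,0],[0,0,0],[0,0,0],[0,0,0],[0,0,0],[0,0,0]],"turn":[0,0,0,0,0,0],"claw":[0.005,0.005,0.005,0.005,0.005,0.005]}' 60 >/dev/null
python3 st.py .4828 .2372 .0863 95.3
```

```text
t 81.85 p [0.4827 0.2365 0.0864] yawx 94.86 tilt [0.0277 0.0096] F [ 8.3  4.3 -6.4] M [ 0.21 -0.06  0.17] w 0.0149 q [ 0.26  0.44 -0.95  1.85  0.43  1.03 -0.78]
tool delta [0.0007 0.0002 0.0001]
turn (mod180) -0.44
t 82.35 p [0.4828 0.2365 0.0864] yawx 94.82 tilt [0.0319 0.0125] F [ 9.2  3.6 -6. ] M [ 0.14 -0.02  0.24] w 0.0144 q [ 0.26  0.44 -0.95  1.86  0.43  1.03 -0.78]
tool delta [0.0007 0.     0.0001]
turn (mod180) -0.48
```

```bash
python3 -m jog '{"offset":[[0,0,0],[0,0,0],[0,0,0],[0,0,0],[0,0,0],[0,0,0]],"turn":[0,0,0,0,0,0],"claw":[0.005,0.005,0.005,0.005,0.005,0.005]}' 60 >/dev/null
python3 st.py .4828 .2372 .0863 95.3
python3 -m jog '{"offset":[[0,0,0],[0,0,0],[0,0,0]],"turn":[0,0,0],"claw":[0.005,0.005,0.005]}' 60 >/dev/null
python3 st.py .4828 .2372 .0863 95.3
python3 -m jog '{"offset":[[0,0.005,0],[0,0.008,0],[0,0.01,0],[0,0.01,0],[0,0.01,0],[0,0.007,0],[0,0.004,0],[0,0,0]],"turn":[0,0,0,0,0,0,0,0],"claw":[0.005,0.005,0.005,0.005,0.005,0.005,0.005,0.005]}' 60 >/dev/null
python3 st.py .5425 .2427 .0863 95.3
```

```text
t 82.85 p [0.4828 0.2365 0.0864] yawx 94.8 tilt [0.0356 0.0151] F [ 8.   3.6 -5.3] M [0.07 0.12 0.25] w 0.0145 q [ 0.27  0.43 -0.96  1.86  0.43  1.02 -0.78]
tool delta [0.0007 0.     0.0001]
turn (mod180) -0.5
t 83.1 p [0.4828 0.2365 0.0864] yawx 94.79 tilt [0.0374 0.0164] F [ 9.5  3.4 -5.8] M [0.06 0.12 0.28] w 0.0145 q [ 0.27  0.43 -0.96  1.86  0.43  1.02 -0.78]
tool delta [0.0007 0.     0.0001]
turn (mod180) -0.51
t 83.77 p [0.5326 0.2417 0.0864] yawx 94.98 tilt [0.0301 0.0157] F [ 2.6  2.3 -0.6] M [-0.32  0.78  0.17] w 0.0148 q [ 0.22  0.53 -0.91  1.74  0.48  1.07 -0.76]
tool delta [0.0001 0.0099 0.0004]
turn (mod180) -0.32
```

Hold done (~2.1 s at the mark); guide it the rest of the way home and let go.

```bash
python3 -m jog '{"offset":[[0,0.004,0],[0,0.004,0],[0,0.002,0],[0,0,0]],"turn":[0,0,0,0],"claw":[0.005,0.005,0.005,0.005]}' 60 >/dev/null
python3 st.py .5425 .2427 .0863 95.3
python3 -m jog '{"offset":[[0,0,0],[0,0,0],[0,0,0],[0,0,0]],"turn":[0,0,0,0],"claw":[0.04,0.04,0.04,0.04]}' 60 >/dev/null
python3 st.py .5425 .2427 .0863 95.3
python3 - <<'E'
from h import *
f=cams.grab_frame("wrist"); cv2.imwrite("pics/w21.png",f["color"][:,:,::-1])
E
```

```text
t 84.1 p [0.5417 0.2427 0.0864] yawx 95.03 tilt [0.0279 0.0148] F [ 2.8  1.8 -1.7] M [-0.3   0.88  0.16] w 0.0142 q [ 0.21  0.55 -0.9   1.71  0.48  1.08 -0.75]
tool delta [-0.      0.0008  0.0001]
turn (mod180) -0.27
t 84.43 p [0.5429 0.2426 0.0876] yawx 94.99 tilt [0.0315 0.0151] F [-0.1 -0.9 -0. ] M [0.05 0.03 0.04] w 0.0399 q [ 0.21  0.55 -0.9   1.71  0.49  1.08 -0.75]
tool delta [ 0.0001 -0.0004  0.0013]
turn (mod180) -0.31
```

View pics/w21.png

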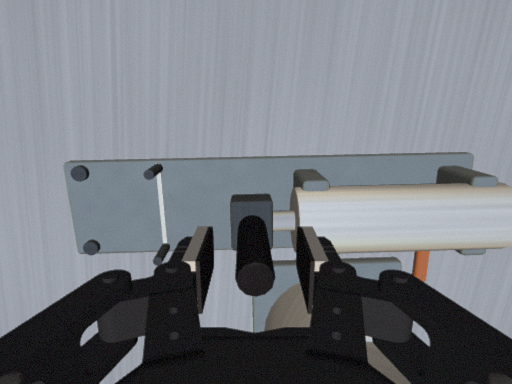

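```bash
python3 -m jog '{"offset":[[0,0.001,-0.005],[0,0.001,-0.01],[0,0,-0.012],[0,0,-0.014],[0,0,-0.014],[0,0,-0.014],[0,0,-0.014],[0,0,-0.01]],"turn":[0,0,0,0,0,0,0,0],"claw":[0.04,0.04,0.04,0.04,0.04,0.04,0.04,0.04]}' >/dev/null
python3 -m jog '{"offset":[[-0.005,-0.01,-0.01],[-0.01,-0.015,-0.01],[-0.01,-0.015,-0.01],[-0.015,-0.015,-0.005],[-0.015,-0.015,0],[-0.015,-0.01,0],[-0.01,-0.005,0],[0,0,0]],"turn":[0,0,0,0,0,0,0,0],"claw":[0.04,0.04,0.04,0.04,0.04,0.04,0.04,0.04]}' >/dev/null
python3 -m jog '{"offset":[[-0.02,0,0],[-0.02,0,0],[-0.02,0,0],[-0.02,0,0],[-0.02,0,0],[-0.02,0,0],[-0.01,0,0],[0,0,0]],"turn":[0,0,0,0,0,0,0,0],"claw":[0.04,0.04,0.04,0.04,0.04,0.04,0.04,0.04]}' >/dev/null
python3 st.py
python3 - <<'E'
from h import *
f=cams.grab_frame("top"); cv2.imwrite("pics/t22.png",f["color"][:,:,::-1])
g=cams.grab_frame("scene"); crop(g,"s22",225,160,375,330,4);cv2.imwrite("pics/s22f.png",g["color"][:,:,::-1])
E
```

```text
t 86.48 p [0.4744 0.0267 0.2381] yawx 95.8 tilt [0.0506 0.0148] F [-0.3 -0.3  0.1] M [ 0.    0.02 -0.04] w 0.0402 q [ 0.79  0.02 -0.92  1.85  0.01  1.23 -0.04]
```

View pics/s22.png

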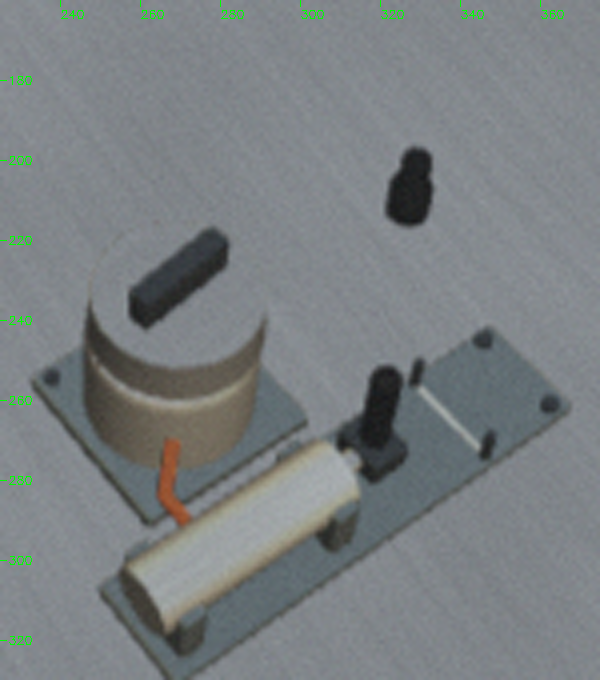

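View pics/t22.png

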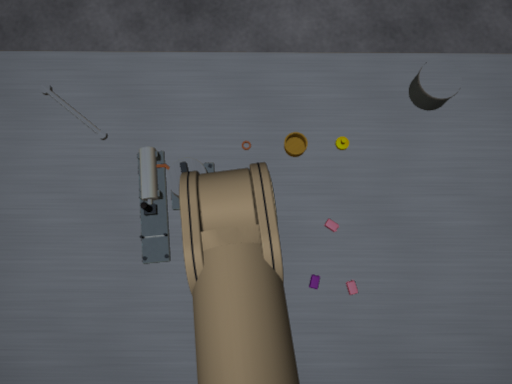

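View pics/s22f.png

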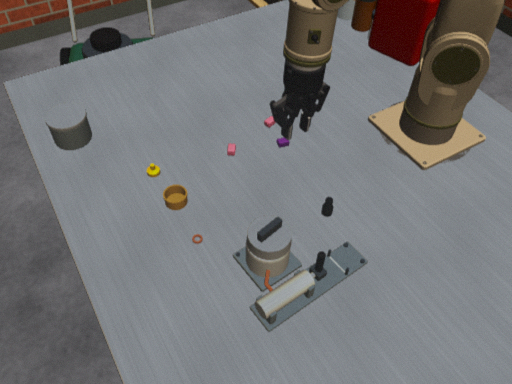

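Plunger is home, lid seated, no brass floats left on the bench, and the bystanders are unmoved. Handing in.

```bash
python3 -c "
from bench import sign_off
print(sign_off())"
```

```text
the job is handed in; nothing more can be done
None
```

The job is done and handed in at 86.5 s of the 210 s allowed.

- **Floats:** I found two brass floats on the bench and put both into the pot. The wrist camera showed them inside before the lid went on, and the final pictures show none left on the bench.
- **Lid:** I set it on top of the ridges and turned it back about 55° until it dropped to about 17.6 mm below the rim (17 mm expected). I then screwed it clockwise about 134° until it jammed at about 2.6 N m. Its origin ended about 25 mm below the rim, which is fully down.
- **Plunger:** I pulled it 60 mm, judged by how far the gripper moved, and the pictures showed the handle post over the mark line. I held it there about 2.1 s. With the jaws across its path it could not spring back freely, so I guided it home in the grip and then let go. The last picture shows it at its home position.
- **Other parts:** the last pictures show the bystanders and the pink and purple pieces where they were.

**Checks that disagreed:**
- The top camera read about 3–4 mm off in x from the wrist camera and the gripper, so I trusted the gripper and wrist.
- Fast moves built up tool tilts of up to about 4°. I worked these out before picking up the lid, so it went on within about 0.6° of level. While I turned the lid back, the tilt reached about 0.8°.

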